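# Load the slide warmer and prove its breaker

## Robot

A 6-joint arm with a two-finger parallel gripper is mounted at the origin on the work surface. World frame = base frame: x ahead of the robot, y to its left, z up, the work surface at z = 0. Lengths are in m, angles in rad, forces in N, time in s.
With the tool pointing down it reaches from about 0.225 to 0.875 m from the base axis. Payload 3.4 kg.
Tool frame: the origin (TCP) lies on the centre line of the jaws, within the pads' length; the fingertips stand 17 mm ahead of it and the grasp point (between the pads) lies 2 mm behind it; z points along the fingers, y is the line along which they close (so a half turn about z gives the same grasp; the last joint's range is limited). The gripper opens to 85 mm and grips with 20 to 120 N. Pads are 22 mm wide; open, the fingers measure 114 mm over their backs; the gripper's body (76 mm by 85 mm) begins 54 mm behind the grasp point. The pads swing forward as they close: fully open they stand 13 mm farther back than shut.
Start: joints at [1.223, 0.276, 1.505, -0, 1.361, -0.121], TCP at [0.129, 0.56, 0.248] pointing down, gripper open.
Joint ranges: [-2.89, 2.89], [-0.75, 2.08], [0.22, 2.7], [-1.18, 4.32], [0.11, 2.71], [-2.7, 2.7]. Speed limits (rad/s): [2.57, 2.57, 3.14, 3.14, 3.14, 3.14].

## Interface

Orientations are given as a unit quaternion [w, x, y, z].
In Python, from rig import manip gives the robot as it stands.
- The arm moves only by the tool move_arm, never from a script. Its argument "steps" is one flat list of numbers, 7 for each row, row after row: the turn, a rotation vector about the world's x, y, z normalised to -1 to 1, where 1 is 360 degrees, then the shift along the world's x, y, z normalised to -1 to 1, where 1 is 1 m, then the opening, from -1 (shut) to 1 (fully open). A call has exactly 10 rows; each row is the pose to reach, as a shift and turn from the pose commanded when the call began, turning the shorter way round; what a row does not reach only later rows make up. A row lasts 1/10 s, in which the tool goes at most 50 mm and 8.59 degrees, less where a joint would pass 70% of its speed; a pose out of reach is approached as far as the arm can. A call with a number of a shift or a turn outside -1 to 1 is refused whole. A call with a gripper value outside its range is refused whole. The fingers move at their own pace and stop on an object; "squeeze" is the grip in N (left out, the last holds). Time passes only in rows, so rows that repeat a pose let the fingers close, or fill a call up. It gives the time, the measured TCP pose, the force, the opening and the grip force at its end, in the units of the state.
- manip.get_state(): the state, without advancing time (a new reading comes with each control period).
- manip.get_image(name): name is "scene" or "top" or "wrist"; returns a dict with "pixels" (420x560x3 uint8, blue, green, red), "fx", "fy", "cx", "cy" (pixels), "R" (3x3) and "t" (3): a world point X has camera coordinates R X + t. Camera axes: x right, y down, z forward; pixel columns grow to the right and rows downward; lengths in m; the calibration is good to about 2 mm. A picture is of the moment at which its call begins. There is no depth.
- manip.sign_off(): hands the job in; it is judged then, once.
The state is a dict: "clock": time; "qpos": joint angles; "qd": joint speeds; "effort": joint torques, N m; "position": TCP position; "ee_rot": TCP orientation; "contact_force": force on the tool from outside, world axes, zero at the start; "moment": the same for the moment, N m; "width": finger opening in m; "gripper_force": force on a finger pad.
Only numpy, scipy, OpenCV 4.12 (cv2) and the standard library are available. Lean on these libraries where they do the work, as an engineer would, in place of code of your own. Each camera call takes 0.05 s, during which the arm holds its last target. There are 200 camera calls.

## Task

Switch the slide warmer off at its rotary isolator, then lift every slide rack up and off its peg on the drip rail and stand it upright in the metal tray on the warmer. When all racks are in the tray, turn the isolator back on, press the test button of the breaker so that its lever drops, and lift the lever back fully up. Do not knock over or push away the bottle, the jar, the dishes or the slide box.

Things in the scene. Friction and masses are not known exactly. Their poses are not given: they have to be found in the camera images.
- handle (a joint): The isolator's black bar handle, turning about a vertical axis on top of a grey box. 0 = on, 1.047 (60 degrees, counterclockwise from above) = off. A spring detent throws it to the nearer end once past half-way (about 0.12 N m to overcome).
- handle_grip (a point): Point on the handle's axis where to grip the bar, 94 mm above the table and 13 mm below the bar's top. The bar is 86 mm long, 15 wide and 34 high, on a disc 44 mm across; it runs along this point's own x (-39 to +47 mm; the +x end has a white line) and the point turns with it. The grey box below is 110 x 110 mm and 60 mm high.
- button (a joint): The breaker's black test button: 0 = out, 0.007 = fully pressed. Lightly sprung (under 3 N until it meets its stop at 7 mm); the breaker trips at about 4 to 5 mm.
- button_top (a point): Centre of the button's top face, 28 mm across, 87 mm above the table as it stands out. It is on top of a white box 120 (x) x 140 (y) x 60 mm high, 68 mm to the -y side of the lever and pressed straight down.
- lever (a joint): The breaker's black toggle lever. 0 = fully up (latched, leaning 0.1 rad back to the box's +x side); 1.0 = dropped (leaning forward to the box's -x side, 0.9 rad from vertical). A spring throws it up when it is raised past 0.22, and down otherwise (0.1 N m or less to raise).
- lever_tip (a point): Centre of the lever's round crossbar, 16 mm in diameter and 30 mm long (own y, parallel to the hinge), 60 mm from the hinge on a stem of 10 mm diameter. It can be lifted by pinching it by its two ends from above and following the arc, or by pushing it up and back from its front (the -x side of the box). The point turns with the lever; its own z is vertical at joint 0.
- rcd_hinge (a point): Point fixed on the breaker's white box, on the lever's hinge axis in the lever's middle plane, 68 mm above the table. Own axes are those of the box: -x is where the lever drops to, y is the hinge axis.
- tray: Loose aluminium tray, 180 (own x) x 200 (own y) mm, 22 mm deep with 4 mm walls and floor; origin at the centre of its underside. It takes the racks in two rows of two, for example at own x = +-43 mm, y = +-46 mm. It stands on the warmer.
- warmer: The slide warmer: a white slab 220 x 250 x 28 mm fixed to the table; origin at the centre of its underside on the table.
- rail: Drip rail: a steel bar 380 mm long along its own y, 126 mm above the table, on two posts (own y +-190 mm) and a white foot. Four pegs, 10 mm thick, stand out to its own -x (to the robot) at own y = 135, 45, -45, -135 mm; each is lowest 40 to 66 mm out and ends 84 mm out in a tip turned up by 18 mm. Origin on the table under the bar's middle.
- rack1_grip (a point): Slide rack on the peg at the rail's y = 135 mm (may be absent): centre of its black grip tab, 26 mm wide (own y), 12 thick (own x), 36 high. Underside of rack 120 mm below, hanging edge 20 mm below this point. Rack: 0.25 kg, 140 mm high, steel basket with glass slides 50 (x) x 70 (y) x 44 mm high, above it a window 28 wide, 56 high, then the tab. Lift 25 mm or more, then draw off to the rail's own -x.
- rack2_grip (a point): Slide rack on the peg at the rail's y = 45 mm (may be absent): centre of its black grip tab, 26 mm wide (own y), 12 thick (own x), 36 high. Underside of rack 120 mm below, hanging edge 20 mm below this point. Rack: 0.25 kg, 140 mm high, steel basket with glass slides 50 (x) x 70 (y) x 44 mm high, above it a window 28 wide, 56 high, then the tab. Lift 25 mm or more, then draw off to the rail's own -x.
- rack3_grip (a point): Slide rack on the peg at the rail's y = -45 mm (may be absent): centre of its black grip tab, 26 mm wide (own y), 12 thick (own x), 36 high. Underside of rack 120 mm below, hanging edge 20 mm below this point. Rack: 0.25 kg, 140 mm high, steel basket with glass slides 50 (x) x 70 (y) x 44 mm high, above it a window 28 wide, 56 high, then the tab. Lift 25 mm or more, then draw off to the rail's own -x.
- rack4_grip (a point): Slide rack on the peg at the rail's y = -135 mm (may be absent): centre of its black grip tab, 26 mm wide (own y), 12 thick (own x), 36 high. Underside of rack 120 mm below, hanging edge 20 mm below this point. Rack: 0.25 kg, 140 mm high, steel basket with glass slides 50 (x) x 70 (y) x 44 mm high, above it a window 28 wide, 56 high, then the tab. Lift 25 mm or more, then draw off to the rail's own -x.
- oil_bottle_mid (a point): Bystander: amber bottle 56 mm across, 120 mm high; point on its axis half-way up.
- jar_mid (a point): Bystander: glass jar 64 mm across, 80 mm high; point on its axis half-way up.
- dishes_mid (a point): Bystander: two clear dishes stacked, 90 mm across, 29 mm high; point on the axis half-way up.
- slide_box_mid (a point): Bystander: wooden slide box 100 x 85 x 32 mm; its centre.
Not all that is in view belongs to the job. What is shaped like the part that bears rack2_grip but red is not meant.

How it is judged:
On the way, in this order (a step that is already met when the one before it is completed fails the run):
1. the isolator is switched off with all racks still out of the tray (value of joint handle above 0.95 rad), for 0.1 s.
2. every rack stands upright in the tray, the isolator still off (x of rack1_grip in the frame of tray between -0.085 and 0.085 m and y of rack1_grip in the frame of tray between -0.085 and 0.085 m and z of rack1_grip in the frame of tray between 0.114 and 0.134 m and angle between each of rack1_grip, rack2_grip, rack3_grip, rack4_grip's own z axis and vertical below 0.12 rad and x of rack2_grip in the frame of tray between -0.085 and 0.085 m and y of rack2_grip in the frame of tray between -0.085 and 0.085 m and z of rack2_grip in the frame of tray between 0.114 and 0.134 m and x of rack3_grip in the frame of tray between -0.085 and 0.085 m and y of rack3_grip in the frame of tray between -0.085 and 0.085 m and z of rack3_grip in the frame of tray between 0.114 and 0.134 m and x of rack4_grip in the frame of tray between -0.085 and 0.085 m and y of rack4_grip in the frame of tray between -0.085 and 0.085 m and z of rack4_grip in the frame of tray between 0.114 and 0.134 m and value of joint handle above 0.95 rad), for 0.3 s.
3. the isolator is switched back on (value of joint handle below 0.1 rad), for 0.1 s.
4. the test button is pressed (value of joint button above 0.003 m).
5. the lever drops (value of joint lever above 0.85 rad), for 0.05 s.
6. the lever is lifted back up (value of joint lever below 0.08 rad), for 0.1 s.
At the end, for the whole second after the job is handed in: Every rack present stands upright (within 7 degrees) on the tray's floor between its walls; the tray lies flat on the warmer (centres within 100 mm); the isolator is on (handle joint under 0.10), the lever fully up (under 0.08) and the test button out (x of rack1_grip in the frame of tray between -0.085 and 0.085 m and y of rack1_grip in the frame of tray between -0.085 and 0.085 m and z of rack1_grip in the frame of tray between 0.114 and 0.134 m and angle between each of rack1_grip, rack2_grip, rack3_grip, rack4_grip's own z axis and vertical below 0.12 rad and x of rack2_grip in the frame of tray between -0.085 and 0.085 m and y of rack2_grip in the frame of tray between -0.085 and 0.085 m and z of rack2_grip in the frame of tray between 0.114 and 0.134 m and x of rack3_grip in the frame of tray between -0.085 and 0.085 m and y of rack3_grip in the frame of tray between -0.085 and 0.085 m and z of rack3_grip in the frame of tray between 0.114 and 0.134 m and x of rack4_grip in the frame of tray between -0.085 and 0.085 m and y of rack4_grip in the frame of tray between -0.085 and 0.085 m and z of rack4_grip in the frame of tray between 0.114 and 0.134 m and value of joint handle below 0.1 rad and value of joint lever below 0.08 rad and value of joint button below 0.002 m and angle between tray's own z axis and vertical below 0.06 rad and z of tray in the frame of warmer above 0.022 m and horizontal distance between tray and warmer below 0.1 m and angular speed of tray below 0.1 rad/s); the robot touches nothing.
It fails at once if the bottle is pushed more than 50 mm aside or knocked over (distance of oil_bottle_mid from where it was at the start of the episode above 0.05 m or angle between oil_bottle_mid's own z axis and vertical above 0.6 rad).
It fails at once if the jar is pushed more than 50 mm aside or knocked over (distance of jar_mid from where it was at the start of the episode above 0.05 m or angle between jar_mid's own z axis and vertical above 0.6 rad).
It fails at once if the stack of dishes is pushed more than 50 mm aside or knocked over (distance of dishes_mid from where it was at the start of the episode above 0.05 m or angle between dishes_mid's own z axis and vertical above 0.6 rad).
It fails at once if the slide box is pushed more than 50 mm aside or knocked over (distance of slide_box_mid from where it was at the start of the episode above 0.05 m or angle between slide_box_mid's own z axis and vertical above 0.6 rad).
Of rack1, rack2, rack3, rack4 only 2 to 4 are there at a start; the rules pass over those that are not, and their reading is None.
At some moment in a run one of tray may be knocked a few centimetres aside while the robot is not near it.
Once in a run the grip may slacken for a moment while it holds something.
It also fails if it takes over 210 s, if anything falls off the work surface, if the arm or the gripper's body presses on something with over 40 N, if the wrist force passes 120 N, or if a joint passes its speed limit or range.

## Working session

There is one attempt and no reset: what is moved stays moved. The work goes in short steps, Python scripts to look and compute and a tool call to move; the robot and the scene stay as the last step left them, time stands still between calls to the robot, and variables do not carry over. Pictures are saved under pics/ and viewed, at most 14 in all, crops included, and the job is handed in when it is done.

Besides the shell and the picture viewer there is one more tool, called as name(argument=value, ...) on one line, values as JSON. move_arm: Moves the arm, as the interface text tells. Scaled input: -1 to 1 covers 1 m each way for a shift and 360 degrees each way for a turn. Its arguments: {"type":"object","properties":{"steps":{"type":"array"},"squeeze":{"type":"number"}},"required":["steps"]}

```bash
ls; mkdir -p pics; cat > h.py <<'E'
import numpy as np, cv2
from rig import manip
def shot(n,f=None):
    d=manip.get_image(n)
    d={k:(np.array(v) if not np.isscalar(v) else v) for k,v in d.items()}
    if f:
        cv2.imwrite('pics/'+f+'.png',d['pixels']); np.savez('pics/'+f+'.npz',**d)
    return d
def load(f): return dict(np.load('pics/'+f+'.npz'))
def ray(d,u,v):
    c=-d['R'].T@d['t']; r=d['R'].T@np.array([(u-d['cx'])/d['fx'],(v-d['cy'])/d['fy'],1.]); return c,r
def onz(d,u,v,z):
    c,r=ray(d,u,v); return c+r*(z-c[2])/r[2]
def proj(d,X):
    p=d['R']@np.array(X,float)+d['t']; return np.array([d['fx']*p[0]/p[2]+d['cx'],d['fy']*p[1]/p[2]+d['cy']])
def tri(obs):
    A=np.zeros((3,3));b=np.zeros(3)
    for d,u,v in obs:
        c,r=ray(d,u,v); r=r/np.linalg.norm(r); P=np.eye(3)-np.outer(r,r); A+=P;b+=P@c
    return np.linalg.solve(A,b)
E
python3 - <<'E'
from h import *
for n in ('scene','top'):
    d=shot(n,n+'0'); print(n,-d['R'].T@d['t'],d['R'][2],d['fx'])
print(manip.get_state())
E
```

```text
pics
scene [0.94707343 0.82766354 0.90477959] [-0.38555734 -0.64654887 -0.65827053] 398.50454611376904
top [0.36728065 0.01544513 1.20161872] [ 0.11491956 -0.00289551 -0.99337058] 383.99625983214116
{'clock': 0.1, 'qpos': array([ 1.22302395e+00,  2.76548571e-01,  1.50599765e+00,  3.55835679e-06,
        1.36068729e+00, -1.21043258e-01]), 'qd': array([ 0.00033918, -0.00106978, -0.00309316,  0.00104371,  0.00104657,
       -0.00059864]), 'effort': array([ 2.19574955e-03, -4.17702091e+01, -2.46405262e+01, -2.64412811e-04,
        5.82000503e-03, -6.49412556e-06]), 'position': array([0.12913523, 0.55986856, 0.24752013]), 'ee_rot': array([-1.92250401e-04,  1.13122229e-01,  9.93580741e-01, -7.97586275e-04]), 'contact_force': array([0.53007242, 0.2719167 , 0.70821115]), 'moment': array([ 0.01232011, -0.02467198,  0.00822673]), 'gripper_force': 0.0, 'width': 0.08542553639187535}
```

View pics/scene0.png

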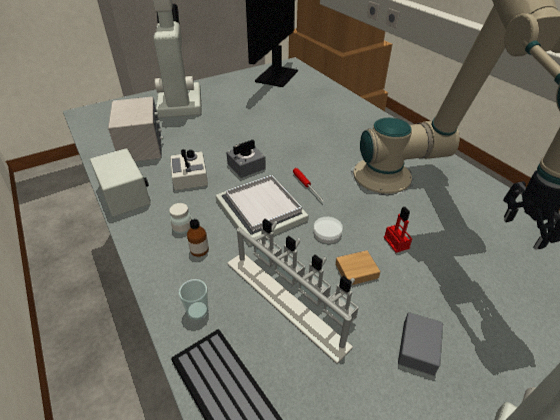

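View pics/top0.png

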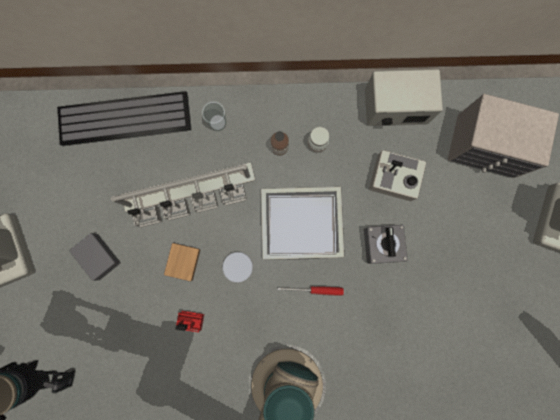

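The scene shows four racks on the rail: scene pixels (267,226), (291,243), (317,263) and (345,285). The tray on the warmer is at top (301,224), the isolator at (390,241) and the breaker at (400,174). The red rack-shaped thing at top (190,321) is the one not meant. Next I'll look at enlarged crops to get exact pixels.

```bash
python3 - <<'E'
import cv2
a=cv2.imread('pics/top0.png')[130:300,100:460]; cv2.imwrite('pics/ct.png',cv2.resize(a,None,fx=2.2,fy=2.2,interpolation=cv2.INTER_CUBIC))
a=cv2.imread('pics/scene0.png')[130:360,160:380]; cv2.imwrite('pics/cs.png',cv2.resize(a,None,fx=2.6,fy=2.6,interpolation=cv2.INTER_CUBIC))
E
```

```text
(no output)
```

View pics/ct.png

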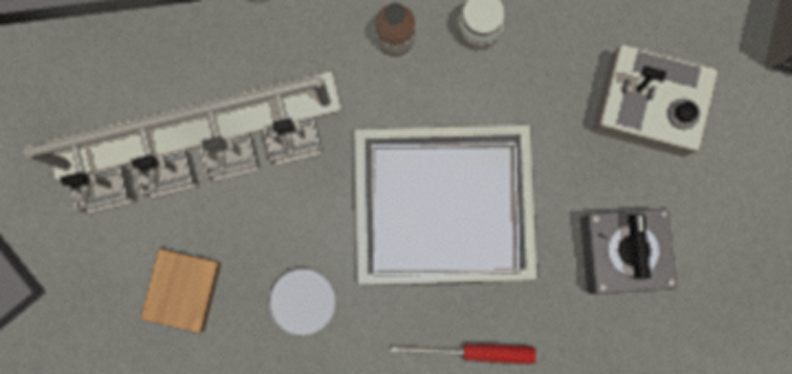

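View pics/cs.png

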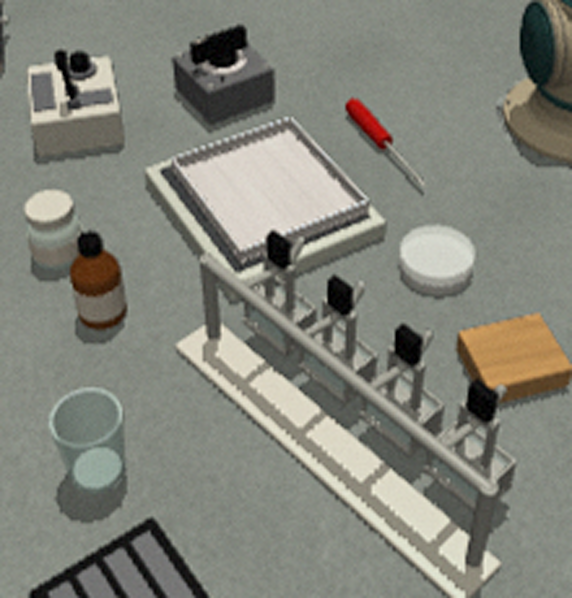

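```bash
cat > m1.py <<'E'
from h import *
t,s=load('top0'),load('scene0')
T=lambda x,y:(100+x/2.2,130+y/2.2); S=lambda x,y:(160+x/2.6,130+y/2.6)
def pt(n,a,b):
    X=tri([(t,*T(*a)),(s,*S(*b))]); e=[np.round(proj(t,X)-T(*a),1),np.round(proj(s,X)-S(*b),1)]; print(n,X.round(3),*e)
def black(d,x0,x1,y0,y1):
    im=d['pixels'][y0:y1,x0:x1].max(2)<50
    n,l,st,c=cv2.connectedComponentsWithStats(im.astype('uint8'))
    for i in range(1,n):
        if st[i,4]>12: print('  blob',(c[i]+[x0,y0]).round(1),st[i])
    return
print('top racks');black(t,120,260,170,230)
print('scene racks');black(s,255,360,210,300)
print('top iso');black(t,360,420,220,265)
print('top rcd');black(t,370,430,145,205)
pt('railA(+y)',(32,152),(493,488));pt('railB',(330,76),(207,260))
for n,a,b in [('r4?',(285,127),(279,250)),('r3',(215,146),(340,296)),('r2',(145,163),(407,345)),('r1',(76,181),(482,401))]: pt(n,a,b)
print('tray rim');
for c in [(368,139),(521,139),(524,276),(370,276)]: print(onz(t,*T(*c),.05).round(3))
print('tray scene')
for c in [(175,163),(290,121),(367,202),(243,264)]: print(onz(s,*S(*c),.05).round(3))
print('warmer');
for c in [(354,128),(529,125),(537,280),(357,284)]: print(onz(t,*T(*c),.028).round(3))
pt('handle',(640,245),(218,46))
print('isobox')
for c in [(584,209),(667,209),(677,287),(594,294)]: print(onz(t,*T(*c),.06).round(3))
print('rcd box')
for c in [(622,44),(717,66),(699,152),(600,124)]: print(onz(t,*T(*c),.06).round(3))
pt('button',(687,112),(80,62))
print(onz(t,*T(687,112),.087))
pt('lever tip',(653,74),(62,58))
for n,c,z in [('bottle',(396,15),.12),('whitejar',(484,13),.08),('dishes',(303,301),.029),('box',(180,290),.032)]: print(n,onz(t,*T(*c),z).round(3))
E
python3 m1.py
```

```text
top racks
  blob [228.5 187.4] [105  15   8   6  32]
  blob [165.7 203.9] [41 31 10  7 46]
  blob [134.1 211.6] [ 8 39 12  6 52]
scene racks
  blob [266.7 225.9] [ 8  9  9 15 95]
  blob [290.1 243.4] [ 31  26  10  15 109]
  blob [316.4 262.6] [ 57  45  10  16 120]
  blob [344.8 283.9] [ 84  66  12  17 139]
top iso
  blob [388.5 243.1] [ 22   8  13  28 212]
  blob [368.1 258.2] [ 7 33  3 10 19]
top rcd
  blob [395.6 164.2] [20 16 12 10 50]
  blob [411.4 180.4] [37 32 10  8 64]
railA(+y) [0.555 0.477 0.125] [-0.6  0.6] [-1.1 -0. ]
railB [0.642 0.093 0.118] [-1.2  2. ] [-2.4 -0.4]
r4? [0.576 0.147 0.143] [-0.1  0.1] [-0.2 -0. ]
r3 [0.555 0.235 0.143] [ 0.1 -0.2] [0.2 0. ]
r2 [0.535 0.323 0.145] [ 0.1 -0.2] [0.2 0. ]
r1 [0.515 0.411 0.144] [ 0. -0.] [0. 0.]
tray rim
[0.575 0.044 0.05 ]
[ 0.569 -0.168  0.05 ]
[ 0.381 -0.163  0.05 ]
[0.387 0.045 0.05 ]
tray scene
[ 0.567 -0.144  0.05 ]
[ 0.395 -0.145  0.05 ]
[0.395 0.046 0.05 ]
[0.578 0.063 0.05 ]
warmer
[0.595 0.064 0.028]
[ 0.593 -0.183  0.028]
[ 0.375 -0.185  0.028]
[0.377 0.064 0.028]
handle [ 0.417 -0.313  0.083] [-0.1  0.1] [-0.1 -0. ]
isobox
[ 0.469 -0.247  0.06 ]
[ 0.466 -0.36   0.06 ]
[ 0.36  -0.367  0.06 ]
[ 0.354 -0.255  0.06 ]
rcd box
[ 0.697 -0.312  0.06 ]
[ 0.662 -0.442  0.06 ]
[ 0.543 -0.409  0.06 ]
[ 0.585 -0.276  0.06 ]
button [ 0.596 -0.392  0.072] [-0.  0.] [-0. -0.]
[ 0.59343244 -0.38637944  0.087     ]
lever tip [ 0.637 -0.331  0.128] [ 0.  -0.1] [0.1 0. ]
bottle [0.728 0.001 0.12 ]
whitejar [ 0.74 -0.12  0.08]
dishes [0.355 0.139 0.029]
box [0.375 0.308 0.032]
```

move_arm(steps=[0, 0, -0.2222, 0.27, -0.36, 0.052, 1, 0, 0, -0.2222, 0.27, -0.36, 0.052, 1, 0, 0, -0.2222, 0.27, -0.36, 0.052, 1, 0, 0, -0.2222, 0.27, -0.36, 0.052, 1, 0, 0, -0.2222, 0.27, -0.36, 0.052, 1, 0, 0, -0.2222, 0.27, -0.36, 0.052, 1, 0, 0, -0.2222, 0.27, -0.36, 0.052, 1, 0, 0, -0.2222, 0.27, -0.36, 0.052, 1, 0, 0, -0.2222, 0.27, -0.36, 0.052, 1, 0, 0, -0.2222, 0.27, -0.36, 0.052, 1])

```text
clock: 1.1
position: [0.4029, 0.1958, 0.3007]
ee_rot: [0.002, 0.729, 0.684, 0.0]
contact_force: [-1.7, -0.4, 0.1]
width: 0.0854
gripper_force: 0.0
```

move_arm(steps=[0, 0, -0.2222, 0.01, -0.51, -0.06, 1, 0, 0, -0.2222, 0.01, -0.51, -0.06, 1, 0, 0, -0.2222, 0.01, -0.51, -0.06, 1, 0, 0, -0.2222, 0.01, -0.51, -0.06, 1, 0, 0, -0.2222, 0.01, -0.51, -0.06, 1, 0, 0, -0.2222, 0.01, -0.51, -0.06, 1, 0, 0, -0.2222, 0.01, -0.51, -0.06, 1, 0, 0, -0.2222, 0.01, -0.51, -0.06, 1, 0, 0, -0.2222, 0.01, -0.51, -0.06, 1, 0, 0, -0.2222, 0.01, -0.51, -0.06, 1])

```text
clock: 2.1
position: [0.4084, -0.2981, 0.2414]
ee_rot: [-0.0, 0.998, 0.059, -0.0]
contact_force: [0.9, -0.3, -0.4]
width: 0.0855
gripper_force: 0.0
```

```bash
cat > st.py <<'E'
from h import *
from scipy.spatial.transform import Rotation as R
def st():
    s=manip.get_state(); q=s['ee_rot']; m=R.from_quat([q[1],q[2],q[3],q[0]]).as_matrix()
    print('t%.2f'%s['clock'],'p',s['position'].round(4),'yang %.2f'%np.degrees(np.arctan2(m[1,1],m[0,1])),'zax',m[:,2].round(3),'w %.4f g %.1f'%(s['width'],s['gripper_force']),'F',np.array(s['contact_force']).round(1),'q6 %.2f'%s['qpos'][5])
    return s
if __name__=='__main__': st()
E
python3 - <<'E'
from st import *
st(); d=shot('wrist','w1'); print(-d['R'].T@d['t'],d['R'].round(3))
E
```

```text
t2.10 p [ 0.4084 -0.2981  0.2414] yang -83.23 zax [-0.     0.001 -1.   ] w 0.0855 g 0.0 F [ 0.9 -0.3 -0.4] q6 0.68
[ 0.47605432 -0.29081758  0.36818947] [[ 0.118 -0.993 -0.001]
 [-0.957 -0.114  0.265]
 [-0.263 -0.031 -0.964]]
```

View pics/w1.png

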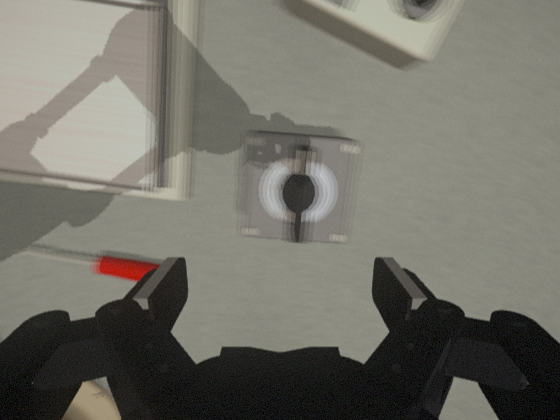

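The picture is blurred because the arm was still settling. The handle is at about (300,193). I'll retake it and measure the bar.

```bash
python3 - <<'E'
from st import *
shot('wrist');shot('wrist');d=shot('wrist','w2');st()
im=d['pixels'][100:260,220:380]
cv2.imwrite('pics/w2c.png',cv2.resize(im,None,fx=3.6,fy=3.6,interpolation=cv2.INTER_CUBIC))
m=(im.max(2)<60).astype('uint8'); n,l,stt,c=cv2.connectedComponentsWithStats(m)
i=1+stt[1:,4].argmax(); ys,xs=np.nonzero(l==i); P=np.array([onz(d,x+220,y+100,.107) for x,y in zip(xs,ys)])[:,:2]
r=cv2.minAreaRect(P.astype('float32')*1000);print(r)
E
```

```text
t2.30 p [ 0.4085 -0.2968  0.2409] yang -83.10 zax [-0.002  0.002 -1.   ] w 0.0854 g 0.0 F [-0.6 -0.6 -0.4] q6 0.68
((420.8232421875, -304.31732177734375), (29.58837127685547, 88.9805679321289), 87.98828887939453)
```

View pics/w2c.png

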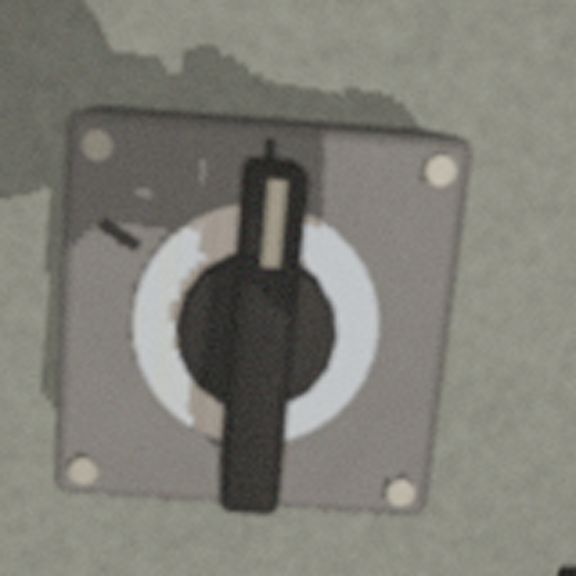

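The crop shows the bar from the white-line end at (273,163) to (248,507), lying over a disc centred at about (256,330).

```bash
python3 - <<'E'
from h import *
d=load('w2'); f=lambda x,y,z:onz(d,220+x/3.6,100+y/3.6,z)[:2]
a,b=f(274,160,.107),f(248,510,.107); u=(a-b)/np.linalg.norm(a-b)
print(a,b,np.linalg.norm(a-b),'dir deg',np.degrees(np.arctan2(u[1],u[0])),'axis',b+u*39,'disc',f(256,330,.073), 'edges',f(240,200,.107),f(305,200,.107))
print('box',np.mean([f(x,y,.06) for x,y in [(72,110),(468,135),(425,510),(58,487)]],0))
E
python3 -c "
from st import *
st()"
```

```text
[ 0.46107727 -0.30675128] [ 0.37553984 -0.31165356] 0.08567779407629432 dir deg 3.280114241153978 axis [39.31164752  1.91983   ] disc [ 0.41400338 -0.30987748] edges [ 0.45116981 -0.30016063] [ 0.4529467  -0.31505402]
box [ 0.41433066 -0.31017876]
t2.30 p [ 0.4085 -0.2968  0.2409] yang -83.10 zax [-0.002  0.002 -1.   ] w 0.0854 g 0.0 F [-0.6 -0.6 -0.4] q6 0.68
```

move_arm(steps=[0, 0, -0.01, 0.006, -0.0127, -0.05, 0.2, 0, 0, -0.01, 0.006, -0.0127, -0.08, 0.2, 0, 0, -0.01, 0.006, -0.0127, -0.1, 0.2, 0, 0, -0.01, 0.006, -0.0127, -0.115, 0.2, 0, 0, -0.01, 0.006, -0.0127, -0.125, 0.2, 0, 0, -0.01, 0.006, -0.0127, -0.135, 0.2, 0, 0, -0.01, 0.006, -0.0127, -0.14, 0.2, 0, 0, -0.01, 0.006, -0.0127, -0.146, 0.2, 0, 0, -0.01, 0.006, -0.0127, -0.146, 0.2, 0, 0, -0.01, 0.006, -0.0127, -0.146, 0.2], squeeze=50)

```text
clock: 3.3
position: [0.4152, -0.3091, 0.0962]
ee_rot: [0.0, 1.0, 0.03, 0.0]
contact_force: [-0.4, 0.3, 0.2]
width: 0.0511
gripper_force: 0.0
```

move_arm(steps=[0, 0, 0, 0, 0, 0, -1, 0, 0, 0, 0, 0, 0, -1, 0, 0, 0, 0, 0, 0, -1, 0, 0, 0, 0, 0, 0, -1, 0, 0, 0, 0, 0, 0, -1, 0, 0, 0, 0, 0, 0, -1, 0, 0, 0, 0, 0, 0, -1, 0, 0, 0, 0, 0, 0, -1, 0, 0, 0, 0, 0, 0, -1, 0, 0, 0, 0, 0, 0, -1])

```text
clock: 4.3
position: [0.4153, -0.3096, 0.0964]
ee_rot: [0.001, 1.0, 0.03, 0.0]
contact_force: [-2.2, -3.4, 5.9]
width: 0.0142
gripper_force: 52.9
```

```bash
python3 st.py
```

```text
t4.30 p [ 0.4153 -0.3096  0.0964] yang -86.56 zax [ 0.001 -0.002 -1.   ] w 0.0142 g 52.9 F [-2.2 -3.4  5.9] q6 0.74
```

move_arm(steps=[0, 0, 0.0191, 0, 0, 0, -1, 0, 0, 0.0382, 0, 0, 0, -1, 0, 0, 0.0573, 0, 0, 0, -1, 0, 0, 0.0764, 0, 0, 0, -1, 0, 0, 0.0955, 0, 0, 0, -1, 0, 0, 0.1147, 0, 0, 0, -1, 0, 0, 0.1338, 0, 0, 0, -1, 0, 0, 0.1528, 0, 0, 0, -1, 0, 0, 0.168, 0, 0, 0, -1, 0, 0, 0.168, 0, 0, 0, -1])

```text
clock: 5.3
position: [0.4138, -0.3073, 0.0964]
ee_rot: [-0.002, 0.849, 0.529, -0.0]
contact_force: [-4.4, 1.1, 10.7]
width: 0.0143
gripper_force: 55.3
```

move_arm(steps=[0, 0, 0, 0, 0, 0, -1, 0, 0, 0, 0, 0, 0, -1, 0, 0, 0, 0, 0, 0, -0.2, 0, 0, 0, 0, 0, 0, 0.2, 0, 0, 0, 0, 0, 0, 0.2, 0, 0, 0, 0, 0, 0.01, 0.2, 0, 0, 0, 0, 0, 0.03, 0.2, 0, 0, 0, 0, 0, 0.06, 0.2, 0, 0, 0, 0, 0, 0.1, 0.2, 0, 0, 0, 0, 0, 0.14, 0.2])

```text
clock: 6.3
position: [0.4149, -0.3085, 0.2376]
ee_rot: [-0.0, 0.848, 0.529, 0.0]
contact_force: [1.4, -0.6, 0.4]
width: 0.0512
gripper_force: 0.0
```

```bash
python3 - <<'E'
from st import *
st();d=shot('wrist');d=shot('top');d=shot('top','t2');st()
a=load('top0')
x=np.hstack([d['pixels'][135:275,255:440],a['pixels'][135:275,255:440]])
cv2.imwrite('pics/t2c.png',cv2.resize(x,None,fx=2.1,fy=2.1,interpolation=cv2.INTER_CUBIC))
E
```

```text
t6.30 p [ 0.4149 -0.3085  0.2376] yang -26.09 zax [-0.     0.001 -1.   ] w 0.0512 g 0.0 F [ 1.4 -0.6  0.4] q6 -0.32
t6.45 p [ 0.4165 -0.3101  0.2394] yang -26.09 zax [ 0.006 -0.005 -1.   ] w 0.0511 g 0.0 F [ 0.7  0.3 -0.3] q6 -0.32
```

View pics/t2c.png

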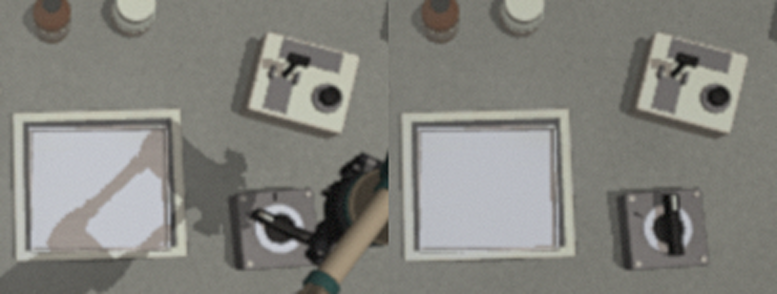

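move_arm(steps=[0, 0, -0.1414, 0.1, 0.3, 0.03, 0.4, 0, 0, -0.1414, 0.1, 0.3, 0.03, 0.4, 0, 0, -0.1414, 0.1, 0.3, 0.03, 0.4, 0, 0, -0.1414, 0.1, 0.3, 0.03, 0.4, 0, 0, -0.1414, 0.1, 0.3, 0.03, 0.4, 0, 0, -0.1414, 0.1, 0.3, 0.03, 0.4, 0, 0, -0.1414, 0.15, 0.44, 0.03, 0.4, 0, 0, -0.1414, 0.15, 0.44, 0.03, 0.4, 0, 0, -0.1414, 0.15, 0.44, 0.03, 0.4, 0, 0, -0.1414, 0.15, 0.44, 0.03, 0.4])

```text
clock: 7.45
position: [0.5646, 0.1332, 0.2646]
ee_rot: [0.0, 0.994, 0.113, -0.001]
contact_force: [0.6, -0.6, 0.3]
width: 0.06
gripper_force: 0.0
```

move_arm(steps=[0, 0, 0, 0.005, 0.01, 0, 0.4, 0, 0, 0, 0.005, 0.01, 0, 0.4, 0, 0, 0, 0.005, 0.01, 0, 0.4, 0, 0, 0, 0.005, 0.01, 0, 0.4, 0, 0, 0, 0.005, 0.01, 0, 0.4, 0, 0, 0, 0.005, 0.01, 0, 0.4, 0, 0, 0, 0.005, 0.01, 0, 0.4, 0, 0, 0, 0.005, 0.01, 0, 0.4, 0, 0, 0, 0.005, 0.01, 0, 0.4, 0, 0, 0, 0.005, 0.01, 0, 0.4])

```text
clock: 8.45
position: [0.57, 0.1411, 0.266]
ee_rot: [0.0, 0.994, 0.113, 0.0]
contact_force: [0.2, 0.7, 0.2]
width: 0.0598
gripper_force: 0.0
```

```bash
python3 - <<'E'
from st import *
st();d=shot('wrist','w3'); print(proj(d,[.576,.147,.161]),proj(d,[.555,.235,.161]))
E
```

```text
t8.45 p [0.57   0.1411 0.266 ] yang -77.00 zax [ 0. -0. -1.] w 0.0598 g 0.0 F [0.2 0.7 0.2] q6 1.47
[272.81084619 205.26669333] [155.71941719 206.08320768]
```

View pics/w3.png

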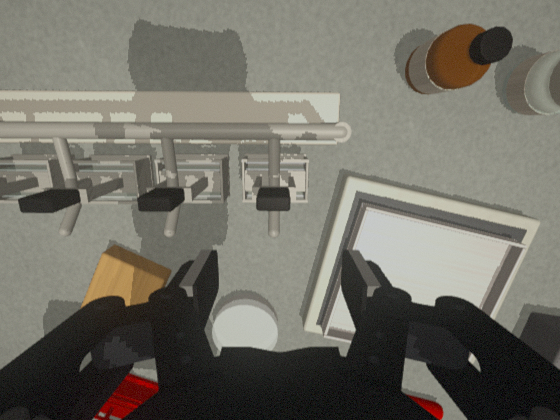

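The rail runs along the image row and the rack 4 tab is at (274,199) with its peg at column 275, within 1–2 mm of my estimate. The fingers are set to straddle it, so I'll descend and grip.

move_arm(steps=[0, 0, 0, 0.006, 0.005, -0.03, 0.4, 0, 0, 0, 0.006, 0.005, -0.06, 0.4, 0, 0, 0, 0.006, 0.005, -0.08, 0.4, 0, 0, 0, 0.006, 0.005, -0.1, 0.4, 0, 0, 0, 0.006, 0.005, -0.11, 0.4, 0, 0, 0, 0.006, 0.005, -0.12, 0.4, 0, 0, 0, 0.006, 0.005, -0.12, 0.4, 0, 0, 0, 0.006, 0.005, -0.12, 0.4, 0, 0, 0, 0.006, 0.005, -0.12, -1, 0, 0, 0, 0.006, 0.005, -0.12, -1], squeeze=60)

```text
clock: 9.5
position: [0.5767, 0.1463, 0.1471]
ee_rot: [-0.0, 0.994, 0.113, 0.001]
contact_force: [0.5, -2.0, 9.7]
width: 0.0317
gripper_force: 5.1
```

move_arm(steps=[0, 0, 0, 0, 0, 0, -1, 0, 0, 0, 0, 0, 0, -1, 0, 0, 0, 0, 0, 0, -1, 0, 0, 0, 0, 0, 0, -1, 0, 0, 0, 0, 0, 0, -1, 0, 0, 0, 0, 0, 0, -1, 0, 0, 0, 0, 0, 0, -1, 0, 0, 0, 0, 0, 0, -1, 0, 0, 0, 0, 0, 0, -1, 0, 0, 0, 0, 0, 0, -1])

```text
clock: 10.5
position: [0.5771, 0.1471, 0.1478]
ee_rot: [-0.001, 0.994, 0.113, 0.002]
contact_force: [-0.2, 2.0, 5.2]
width: 0.0252
gripper_force: 60.2
```

```bash
python3 st.py; python3 - <<'E'
from h import *
d=load('w3')
# tray rim: corners from bright/dark, use top crop instead with edges
t=load('t2'); im=t['pixels'][180:265,255:350]
cv2.imwrite('pics/x.png',cv2.resize(im,None,fx=8,fy=7,interpolation=cv2.INTER_CUBIC))
g=im.max(2).astype(int)
print(g[40]); print(g[:,45])
E
```

```text
t10.50 p [0.5771 0.1471 0.1478] yang -77.02 zax [ 0.004  0.002 -1.   ] w 0.0252 g 60.2 F [-0.2  2.   5.2] q6 1.48
[138 137 134 134 130 103 130 176 193 194 180 139  99 106 157 186 200 203
 203 201 201 201 201 202 203 201 203 201 203 204 204 202 203 205 202 203
 203 202 203 205 203 201 203 201 202 205 202 205 205 204 205 204 197 182
 163 159 157 159 158 156 159 160 176 197 202 207 204 201 203 203 202 203
 203 203 203 195 178 150 128 130  97  68  86 122 135 137 134 110  96  96
  98 100  98  95  95]
[137 134 136 133 131 133 124 139 181 194 196 176 116  87  94 129 156 170
 196 205 201 204 203 202 203 204 201 204 203 202 203 203 203 200 202 204
 203 202 202 203 205 204 202 200 204 204 204 190 172 157 156 157 157 155
 155 156 161 174 193 205 204 202 204 205 204 204 205 201 187 169 160 157
 150 139 149 150 146 135  97  81  88  90  91  89  94]
```

move_arm(steps=[0, 0, 0, 0, 0, 0.006, -1, 0, 0, 0, 0, 0, 0.012, -1, 0, 0, 0, 0, 0, 0.018, -1, 0, 0, 0, 0, 0, 0.024, -1, 0, 0, 0, 0, 0, 0.03, -1, 0, 0, 0, 0, 0, 0.033, -1, 0, 0, 0, 0, 0, 0.033, -1, 0, 0, 0, 0, 0, 0.033, -1, 0, 0, 0, 0, 0, 0.033, -1, 0, 0, 0, 0, 0, 0.033, -1], squeeze=80)

```text
clock: 11.5
position: [0.5758, 0.1461, 0.1786]
ee_rot: [0.0, 0.994, 0.113, -0.0]
contact_force: [-0.1, 0.7, -3.1]
width: 0.0248
gripper_force: 79.0
```

```bash
python3 st.py; python3 - <<'E'
from h import *
d=load('w3')['pixels'][160:350,300:560]
cv2.imwrite('pics/w3c.png',cv2.resize(d,None,fx=3,fy=3,interpolation=cv2.INTER_CUBIC))
E
```

```text
t11.50 p [0.5758 0.1461 0.1786] yang -77.00 zax [-0.001 -0.    -1.   ] w 0.0248 g 79.0 F [-0.1  0.7 -3.1] q6 1.48
```

View pics/w3c.png

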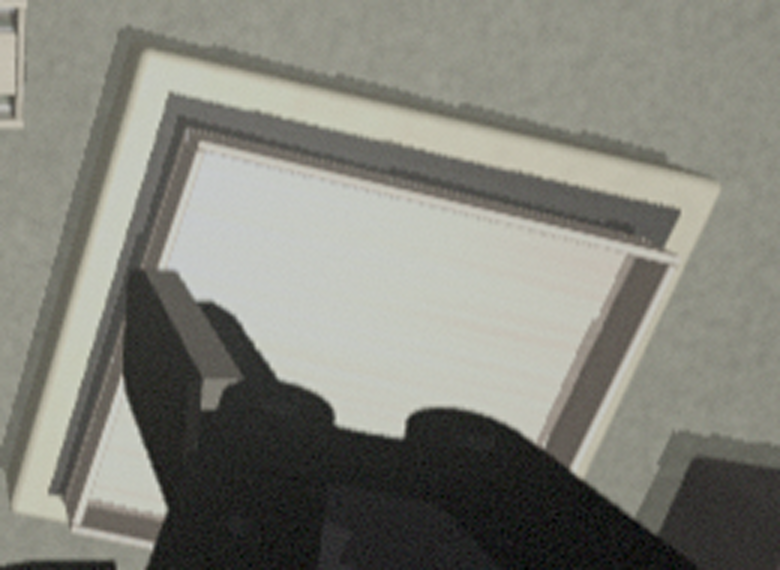

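```bash
python3 - <<'E'
from h import *
d=load('w3'); f=lambda x,y,z=.05:onz(d,300+x/3,160+y/3,z)[:2]
a,b,c=f(190,135),f(682,260),f(73,530)
print(a,b,c,'y len',np.linalg.norm(a-b),'x len',np.linalg.norm(a-c))
print('angle y axis',np.degrees(np.arctan2(*(a-b)[::-1])),'x axis',np.degrees(np.arctan2(*(a-c)[::-1])),'centre',(b+c)/2)
w=[f(148,50,.028),f(718,185,.028),f(15,512,.028)];print(w,'warmer centre',(w[1]+w[2])/2)
E
```

```text
[0.57064586 0.04223323] [ 0.56549427 -0.16220522] [0.39087193 0.03948357] y len 0.20450335232851563 x len 0.1797949553575789
angle y axis 88.55652484489727 x axis 0.8762765279500727 centre [ 0.4781831  -0.06136082]
[array([0.59594726, 0.06135442]), array([ 0.59492502, -0.18275685]), array([0.37842595, 0.06028308])] warmer centre [ 0.48667548 -0.06123689]
```

move_arm(steps=[0, 0, 0, -0.02, -0.0045, 0, -1, 0, 0, 0, -0.04, -0.009, 0, -1, 0, 0, 0, -0.06, -0.0135, 0, -1, 0, 0, 0, -0.075, -0.017, 0, -1, 0, 0, 0, -0.075, -0.017, 0.03, -1, 0, 0, 0, -0.075, -0.017, 0.05, -1, 0, 0, 0, -0.07, -0.05, 0.05, -1, 0, 0, 0, -0.065, -0.09, 0.05, -1, 0, 0, 0, -0.06, -0.13, 0.05, -1, 0, 0, 0, -0.057, -0.17, 0.05, -1])

```text
clock: 12.5
position: [0.5192, -0.0252, 0.229]
ee_rot: [0.0, 0.994, 0.114, 0.0]
contact_force: [1.1, -0.4, -2.7]
width: 0.0247
gripper_force: 81.1
```

move_arm(steps=[0, 0, -0.01, 0.001, -0.03, 0, -1, 0, 0, -0.02, 0.002, -0.06, 0, -1, 0, 0, -0.03, 0.003, -0.083, 0, -1, 0, 0, -0.0361, 0.003, -0.083, 0, -1, 0, 0, -0.0361, 0.003, -0.083, 0, -1, 0, 0, -0.0361, 0.003, -0.083, 0, -1, 0, 0, -0.0361, 0.003, -0.083, 0, -1, 0, 0, -0.0361, 0.003, -0.083, 0, -1, 0, 0, -0.0361, 0.003, -0.083, 0, -1, 0, 0, -0.0361, 0.003, -0.083, 0, -1])

```text
clock: 13.5
position: [0.5221, -0.1066, 0.229]
ee_rot: [0.0, 1.0, 0.0, 0.0]
contact_force: [0.6, -1.3, -3.0]
width: 0.0249
gripper_force: 80.5
```

```bash
python3 - <<'E'
from st import *
st();d=shot('wrist','w4')
E
```

```text
t13.50 p [ 0.5221 -0.1066  0.229 ] yang -89.96 zax [ 0. -0. -1.] w 0.0249 g 80.5 F [ 0.6 -1.3 -3. ] q6 1.24
```

View pics/w4.png

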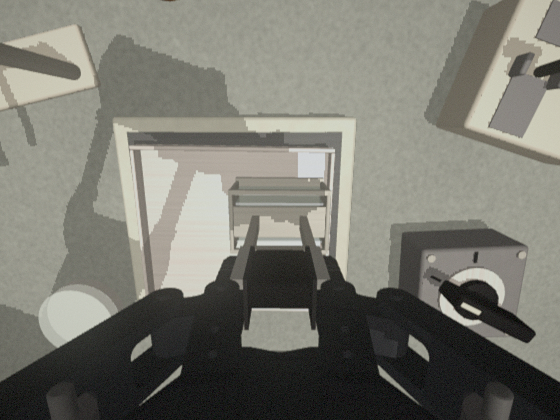

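The rack hangs straight in the grip above the tray. The tray's far rim corners are at about (130,147) and (335,151).

```bash
python3 - <<'E'
from h import *
d=load('w4'); a,b=onz(d,130,147,.05),onz(d,335,151,.05); print(a,b,np.linalg.norm(a-b)); 
for z in (.102,.146):
  print(z,'rack far basket edge',[onz(d,u,v,z).round(4) for u,v in ((230,191),(328,191))])
E
```

```text
[0.56815171 0.03777689 0.05      ] [ 0.56451715 -0.16102355  0.05      ] 0.19883365591606308
0.102 rack far basket edge [array([ 0.5358, -0.0658,  0.102 ]), array([ 0.5359, -0.1476,  0.102 ])]
0.146 rack far basket edge [array([ 0.5453, -0.0729,  0.146 ]), array([ 0.5453, -0.1406,  0.146 ])]
```

move_arm(steps=[0, 0, 0, -0.002, 0, -0.02, -1, 0, 0, 0, -0.002, 0, -0.04, -1, 0, 0, 0, -0.002, 0, -0.055, -1, 0, 0, 0, -0.002, 0, -0.06, -1, 0, 0, 0, -0.002, 0, -0.064, -1, 0, 0, 0, -0.002, 0, -0.067, -1, 0, 0, 0, -0.002, 0, -0.069, -1, 0, 0, 0, -0.002, 0, -0.07, -1, 0, 0, 0, -0.002, 0, -0.071, -1, 0, 0, 0, -0.002, 0, -0.071, -1])

```text
clock: 14.55
position: [0.5201, -0.1069, 0.1581]
ee_rot: [0.0, 1.0, 0.0, 0.0]
contact_force: [-0.1, 0.7, -2.3]
width: 0.0249
gripper_force: 80.7
```

```bash
python3 st.py
```

```text
t14.55 p [ 0.5201 -0.1069  0.1581] yang -90.00 zax [ 0. -0. -1.] w 0.0249 g 80.7 F [-0.1  0.7 -2.3] q6 1.24
```

move_arm(steps=[0, 0, 0, 0, 0, -0.0005, -1, 0, 0, 0, 0, 0, -0.001, -1, 0, 0, 0, 0, 0, -0.0015, -1, 0, 0, 0, 0, 0, -0.002, -1, 0, 0, 0, 0, 0, -0.0025, -1, 0, 0, 0, 0, 0, -0.0025, -1, 0, 0, 0, 0, 0, -0.0025, -1, 0, 0, 0, 0, 0, -0.0025, -1, 0, 0, 0, 0, 0, -0.0025, -1, 0, 0, 0, 0, 0, -0.0025, -1])

```text
clock: 15.55
position: [0.52, -0.1069, 0.1554]
ee_rot: [0.0, 1.0, 0.0, -0.0]
contact_force: [-0.2, 0.2, -2.5]
width: 0.025
gripper_force: 80.9
```

```bash
python3 st.py
```

```text
t15.55 p [ 0.52   -0.1069  0.1554] yang -90.00 zax [-0. -0. -1.] w 0.0250 g 80.9 F [-0.2  0.2 -2.5] q6 1.24
```

move_arm(steps=[0, 0, 0, 0, 0, -0.0005, -1, 0, 0, 0, 0, 0, -0.001, -1, 0, 0, 0, 0, 0, -0.0015, -1, 0, 0, 0, 0, 0, -0.002, -1, 0, 0, 0, 0, 0, -0.0025, -1, 0, 0, 0, 0, 0, -0.0025, -1, 0, 0, 0, 0, 0, -0.0025, -1, 0, 0, 0, 0, 0, -0.0025, -1, 0, 0, 0, 0, 0, -0.0025, -1, 0, 0, 0, 0, 0, -0.0025, -1])

```text
clock: 16.55
position: [0.5202, -0.1067, 0.1552]
ee_rot: [0.0, 1.0, 0.0, 0.001]
contact_force: [-3.5, 2.1, 12.3]
width: 0.0251
gripper_force: 83.3
```

```bash
python3 - <<'E'
from st import *
st();d=shot('scene','s5')
E
```

```text
t16.55 p [ 0.5202 -0.1067  0.1552] yang -89.99 zax [ 0.002 -0.    -1.   ] w 0.0251 g 83.3 F [-3.5  2.1 12.3] q6 1.24
```

move_arm(steps=[0, 0, 0, 0, 0, 0, -0.2, 0, 0, 0, 0, 0, 0, 0.2, 0, 0, 0, 0, 0, 0, 0.2, 0, 0, 0, 0, 0, 0.02, 0.2, 0, 0, 0, 0, 0, 0.06, 0.2, 0, 0, 0, 0, 0, 0.11, 0.2, 0, 0, 0.01, 0.004, 0.04, 0.11, 0.2, 0, 0, 0.02, 0.009, 0.085, 0.11, 0.2, 0, 0, 0.03, 0.013, 0.13, 0.11, 0.2, 0, 0, 0.0361, 0.018, 0.18, 0.11, 0.2], squeeze=60)

```text
clock: 17.6
position: [0.5381, 0.074, 0.2627]
ee_rot: [0.0, 0.994, 0.113, 0.0]
contact_force: [0.8, 0.6, 0.5]
width: 0.0517
gripper_force: 0.0
```

move_arm(steps=[0, 0, 0, 0.005, 0.045, 0, 0.3, 0, 0, 0, 0.01, 0.09, 0, 0.3, 0, 0, 0, 0.0155, 0.13, 0, 0.3, 0, 0, 0, 0.0175, 0.1615, 0, 0.3, 0, 0, 0, 0.0175, 0.1615, -0.01, 0.3, 0, 0, 0, 0.0175, 0.1615, -0.01, 0.3, 0, 0, 0, 0.0175, 0.1615, -0.01, 0.3, 0, 0, 0, 0.0175, 0.1615, -0.01, 0.3, 0, 0, 0, 0.0175, 0.1615, -0.01, 0.3, 0, 0, 0, 0.0175, 0.1615, -0.01, 0.3])

```text
clock: 18.6
position: [0.5558, 0.2336, 0.2534]
ee_rot: [0.0, 0.994, 0.113, 0.0]
contact_force: [-0.1, -1.1, 0.5]
width: 0.0557
gripper_force: 0.0
```

```bash
python3 - <<'E'
from st import *
st();d=shot('wrist','w6'); print(proj(d,[.5555,.2345,.161]))
im=d['pixels'];x=im[150:260,60:420]
t=shot('top','t6');s=load('s5')['pixels'][160:260,200:320]
y=cv2.resize(t['pixels'][140:280,240:440],(400,280),interpolation=cv2.INTER_CUBIC)
z=cv2.resize(shot('scene','s6')['pixels'][140:280,200:400],(400,280),interpolation=cv2.INTER_CUBIC)
cv2.imwrite('pics/m6.png',np.vstack([np.hstack([y,z]),cv2.resize(x,(800,244))]))
E
```

```text
t18.60 p [0.5558 0.2336 0.2534] yang -77.07 zax [ 0.001  0.    -1.   ] w 0.0557 g 0.0 F [-0.1 -1.1  0.5] q6 1.63
[277.2035398  219.06728067]
```

View pics/m6.png

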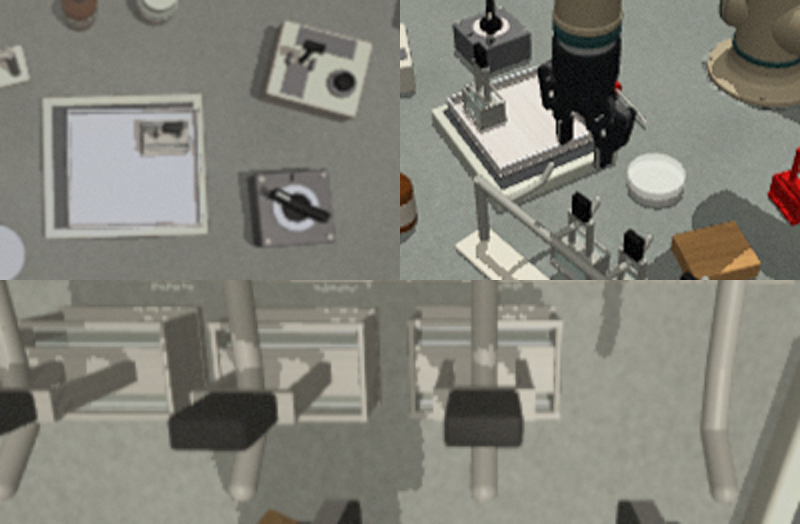

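The tray in the top view has moved by about 1 cm towards -y relative to the warmer, so this looks like the expected knock. Rack 4 still stands upright in it. The rack 3 tab is where I predicted, at wrist (277,219). I'll grip it and re-measure the tray.

move_arm(steps=[0, 0, 0, 0, 0.001, -0.02, 0.3, 0, 0, 0, 0, 0.001, -0.05, 0.3, 0, 0, 0, 0, 0.001, -0.08, 0.3, 0, 0, 0, 0, 0.001, -0.095, 0.3, 0, 0, 0, 0, 0.001, -0.105, 0.3, 0, 0, 0, 0, 0.001, -0.105, 0.3, 0, 0, 0, 0, 0.001, -0.105, 0.3, 0, 0, 0, 0, 0.001, -0.105, -1, 0, 0, 0, 0, 0.001, -0.105, -1, 0, 0, 0, 0, 0.001, -0.105, -1], squeeze=60)

```text
clock: 19.75
position: [0.5561, 0.2358, 0.1492]
ee_rot: [-0.0, 0.994, 0.113, 0.001]
contact_force: [-1.2, 1.2, 3.7]
width: 0.0252
gripper_force: 58.7
```

move_arm(steps=[0, 0, 0, 0, 0, 0, -1, 0, 0, 0, 0, 0, 0, -1, 0, 0, 0, 0, 0, 0, -1, 0, 0, 0, 0, 0, 0, -1, 0, 0, 0, 0, 0, 0.006, -1, 0, 0, 0, 0, 0, 0.012, -1, 0, 0, 0, 0, 0, 0.018, -1, 0, 0, 0, 0, 0, 0.024, -1, 0, 0, 0, 0, 0, 0.03, -1, 0, 0, 0, 0, 0, 0.033, -1], squeeze=80)

```text
clock: 20.75
position: [0.5558, 0.2354, 0.1817]
ee_rot: [-0.0, 0.994, 0.113, 0.0]
contact_force: [-0.5, 0.3, -3.3]
width: 0.0245
gripper_force: 78.5
```

```bash
python3 - <<'E'
from st import *
st()
a,b,c=load('top0'),load('t2'),load('t6')
def floor(d):
    p=d['pixels'][170:270,250:355].astype(int); hsv=cv2.cvtColor(p.astype('uint8'),cv2.COLOR_BGR2HSV)
    m=((p[:,:,0]-p[:,:,2]>6)&(p.max(2)>140)).astype('uint8'); n,l,s,_=cv2.connectedComponentsWithStats(m); i=1+s[1:,4].argmax()
    ys,xs=np.nonzero(l==i); P=np.array([onz(d,x+250,y+170,.032)[:2] for x,y in zip(xs,ys)],'float32')*1000
    r=cv2.minAreaRect(cv2.convexHull(P)); print(len(P),r, P.min(0),P.max(0))
for d in (a,b,c): floor(d)
E
```

```text
t20.75 p [0.5558 0.2354 0.1817] yang -77.00 zax [ 0.001  0.    -1.   ] w 0.0245 g 78.5 F [-0.5  0.3 -3.3] q6 1.63
2999 ((477.6153259277344, -55.12138366699219), (186.14854431152344, 165.9204559326172), 88.42041015625) [ 395.76202 -148.1645 ] [562.3548    40.082687]
1480 ((508.924072265625, -7.9818878173828125), (117.3119125366211, 217.224365234375), 42.22755432128906) [ 399.8562  -120.72079] [562.26984   40.082687]
2550 ((480.27423095703125, -70.34590911865234), (186.2840576171875, 166.01927185058594), 88.4225845336914) [ 396.514   -162.75862] [565.4774   21.82687]
```

```bash
python3 - <<'E'
from h import *
t,s=load('t6'),load('s6')
def blob(d,x0,x1,y0,y1):
    im=(d['pixels'][y0:y1,x0:x1].max(2)<55).astype('uint8'); n,l,st,c=cv2.connectedComponentsWithStats(im)
    for i in range(1,n):
        if st[i,4]>8: print((c[i]+[x0,y0]).round(1),st[i])
print('t');blob(t,300,345,190,225);print('s');blob(s,225,260,150,185)
print(tri([(t,326,204.5),(s,240.5,167.5)]),onz(t,326,204,.165),onz(s,240.5,167.5,.152))
E
```

```text
t
[324.1 204.3] [22 12  7  4 12]
s
[244.9 152.4] [15  0 11  7 58]
[242.9 166. ] [  2   4  33  22 297]
[ 0.5213059  -0.12074392  0.15163293] [ 0.52006816 -0.11865105  0.165     ] [ 0.52207237 -0.12086838  0.152     ]
```

move_arm(steps=[0, 0, 0, -0.02, -0.0045, 0, -1, 0, 0, 0, -0.04, -0.009, 0, -1, 0, 0, 0, -0.06, -0.0135, 0, -1, 0, 0, 0, -0.075, -0.017, 0, -1, 0, 0, 0, -0.075, -0.017, 0.03, -1, 0, 0, 0, -0.077, -0.02, 0.05, -1, 0, 0, 0, -0.085, -0.055, 0.05, -1, 0, 0, 0, -0.1, -0.1, 0.05, -1, 0, 0, 0, -0.115, -0.145, 0.05, -1, 0, 0, 0, -0.12, -0.19, 0.05, -1])

```text
clock: 21.75
position: [0.4334, 0.0443, 0.2311]
ee_rot: [0.0, 0.993, 0.114, -0.001]
contact_force: [0.2, -1.0, -2.9]
width: 0.0245
gripper_force: 79.6
```

move_arm(steps=[0, 0, -0.01, 0, -0.045, 0, -1, 0, 0, -0.02, 0, -0.09, 0, -1, 0, 0, -0.03, 0, -0.13, 0, -1, 0, 0, -0.0361, 0, -0.155, 0, -1, 0, 0, -0.0361, 0, -0.168, 0, -1, 0, 0, -0.0361, 0, -0.168, 0, -1, 0, 0, -0.0361, 0, -0.168, -0.01, -1, 0, 0, -0.0361, 0, -0.168, -0.03, -1, 0, 0, -0.0361, 0, -0.168, -0.04, -1, 0, 0, -0.0361, 0, -0.168, -0.04, -1])

```text
clock: 22.75
position: [0.4341, -0.1207, 0.1891]
ee_rot: [-0.001, 1.0, 0.001, -0.002]
contact_force: [-0.6, 0.1, -3.4]
width: 0.0246
gripper_force: 79.7
```

```bash
python3 st.py
```

```text
t22.75 p [ 0.4341 -0.1207  0.1891] yang -89.89 zax [-0.004  0.002 -1.   ] w 0.0246 g 79.7 F [-0.6  0.1 -3.4] q6 1.14
```

move_arm(steps=[0, 0, 0, 0, 0, -0.01, -1, 0, 0, 0, 0, 0, -0.02, -1, 0, 0, 0, 0, 0, -0.027, -1, 0, 0, 0, 0, 0, -0.031, -1, 0, 0, 0, 0, 0, -0.033, -1, 0, 0, 0, 0, 0, -0.034, -1, 0, 0, 0, 0, 0, -0.0345, -1, 0, 0, 0, 0, 0, -0.035, -1, 0, 0, 0, 0, 0, -0.0355, -1, 0, 0, 0, 0, 0, -0.0355, -1])

```text
clock: 23.75
position: [0.4358, -0.1228, 0.1564]
ee_rot: [0.0, 1.0, 0.0, 0.001]
contact_force: [-1.8, 0.9, 5.3]
width: 0.0249
gripper_force: 80.8
```

```bash
python3 st.py
```

```text
t23.75 p [ 0.4358 -0.1228  0.1564] yang -90.00 zax [ 0.001 -0.001 -1.   ] w 0.0249 g 80.8 F [-1.8  0.9  5.3] q6 1.14
```

move_arm(steps=[0, 0, 0, 0, 0, 0, -0.2, 0, 0, 0, 0, 0, 0, 0.2, 0, 0, 0, 0, 0, 0, 0.2, 0, 0, 0, 0, 0, 0.02, 0.2, 0, 0, 0, 0, 0, 0.06, 0.2, 0, 0, 0, 0, 0, 0.11, 0.2, 0, 0, 0.01, 0.01, 0.04, 0.11, 0.2, 0, 0, 0.02, 0.02, 0.085, 0.11, 0.2, 0, 0, 0.03, 0.03, 0.13, 0.11, 0.2, 0, 0, 0.0361, 0.04, 0.175, 0.11, 0.2], squeeze=60)

```text
clock: 24.75
position: [0.4758, 0.0539, 0.2656]
ee_rot: [0.0, 0.994, 0.114, 0.001]
contact_force: [1.1, -0.4, -0.2]
width: 0.0513
gripper_force: 0.0
```

move_arm(steps=[0, 0, 0, 0.01, 0.045, 0, 0.3, 0, 0, 0, 0.02, 0.09, 0, 0.3, 0, 0, 0, 0.03, 0.135, 0, 0.3, 0, 0, 0, 0.04, 0.18, 0, 0.3, 0, 0, 0, 0.05, 0.225, 0, 0.3, 0, 0, 0, 0.0595, 0.26, 0, 0.3, 0, 0, 0, 0.0595, 0.271, 0, 0.3, 0, 0, 0, 0.0595, 0.271, -0.02, 0.3, 0, 0, 0, 0.0595, 0.271, -0.04, 0.3, 0, 0, 0, 0.0595, 0.271, -0.04, 0.3])

```text
clock: 25.75
position: [0.5331, 0.3222, 0.2222]
ee_rot: [0.001, 0.994, 0.113, -0.003]
contact_force: [-0.3, -0.4, -0.3]
width: 0.0554
gripper_force: 0.0
```

```bash
python3 - <<'E'
from st import *
st();d=shot('wrist','w7');print('pred',proj(d,[.5355,.323,.161]))
im=(d['pixels'][150:300,200:350].max(2)<50).astype('uint8'); n,l,s,c=cv2.connectedComponentsWithStats(im)
for i in range(1,n):
    if s[i,4]>100: print((c[i]+[200,150]).round(1),s[i])
c=shot('top','t7')
d=c; p=d['pixels'][170:270,250:355].astype(int)
m=((p[:,:,0]-p[:,:,2]>6)&(p.max(2)>140)).astype('uint8'); n,l,s,_=cv2.connectedComponentsWithStats(m); i=1+s[1:,4].argmax()
ys,xs=np.nonzero(l==i); P=np.array([onz(d,x+250,y+170,.032)[:2] for x,y in zip(xs,ys)],'float32')*1000
print(cv2.minAreaRect(cv2.convexHull(P)),P.min(0),P.max(0))
E
```

```text
t25.75 p [0.5331 0.3222 0.2222] yang -77.00 zax [-0.006 -0.003 -1.   ] w 0.0554 g 0.0 F [-0.3 -0.4 -0.3] q6 1.78
pred [277.69278609 228.94419567]
[274.5 220.5] [ 59  57  39  31 687]
[212.6 279.2] [  0 100  23  50 798]
[343.3 278.3] [137 100  13  50 474]
((480.73394775390625, -69.72503662109375), (183.5164794921875, 167.38919067382812), 89.48360443115234) [ 396.93176 -161.6207 ] [564.9672    21.714706]
```

move_arm(steps=[0, 0, 0, 0, 0, -0.02, 0.3, 0, 0, 0, 0, 0, -0.045, 0.3, 0, 0, 0, 0, 0, -0.065, 0.3, 0, 0, 0, 0, 0, -0.078, 0.3, 0, 0, 0, 0, 0, -0.078, 0.3, 0, 0, 0, 0, 0, -0.078, 0.3, 0, 0, 0, 0, 0, -0.078, -1, 0, 0, 0, 0, 0, -0.078, -1, 0, 0, 0, 0, 0, -0.078, -1, 0, 0, 0, 0, 0, -0.078, -1], squeeze=60)

```text
clock: 26.85
position: [0.5358, 0.3235, 0.1488]
ee_rot: [-0.0, 0.994, 0.113, 0.001]
contact_force: [0.3, -1.1, 5.5]
width: 0.0251
gripper_force: 58.9
```

move_arm(steps=[0, 0, 0, 0, 0, 0, -1, 0, 0, 0, 0, 0, 0, -1, 0, 0, 0, 0, 0, 0, -1, 0, 0, 0, 0, 0, 0, -1, 0, 0, 0, 0, 0, 0.006, -1, 0, 0, 0, 0, 0, 0.012, -1, 0, 0, 0, 0, 0, 0.018, -1, 0, 0, 0, 0, 0, 0.024, -1, 0, 0, 0, 0, 0, 0.03, -1, 0, 0, 0, 0, 0, 0.033, -1], squeeze=80)

```text
clock: 27.85
position: [0.5353, 0.3235, 0.1812]
ee_rot: [-0.0, 0.994, 0.113, 0.0]
contact_force: [0.2, 0.4, -2.0]
width: 0.0247
gripper_force: 78.5
```

```bash
python3 st.py
```

```text
t27.85 p [0.5353 0.3235 0.1812] yang -77.00 zax [ 0.001  0.    -1.   ] w 0.0247 g 78.5 F [ 0.2  0.4 -2. ] q6 1.78
```

move_arm(steps=[0, 0, 0, -0.02, -0.0045, 0, -1, 0, 0, 0, -0.04, -0.009, 0, -1, 0, 0, 0, -0.06, -0.0135, 0, -1, 0, 0, 0, -0.075, -0.017, 0, -1, 0, 0, 0, -0.075, -0.017, 0.03, -1, 0, 0, 0, -0.075, -0.02, 0.05, -1, 0, 0, 0, -0.075, -0.055, 0.05, -1, 0, 0, 0, -0.075, -0.1, 0.05, -1, 0, 0, 0, -0.072, -0.145, 0.05, -1, 0, 0, 0, -0.065, -0.19, 0.05, -1])

```text
clock: 28.85
position: [0.4692, 0.132, 0.2307]
ee_rot: [0.0, 0.994, 0.114, 0.0]
contact_force: [2.0, -0.6, -3.4]
width: 0.0248
gripper_force: 79.7
```

move_arm(steps=[0, 0, -0.01, 0, -0.045, 0, -1, 0, 0, -0.02, 0.01, -0.085, 0, -1, 0, 0, -0.03, 0.03, -0.12, 0, -1, 0, 0, -0.0361, 0.048, -0.15, 0, -1, 0, 0, -0.0361, 0.052, -0.1645, 0, -1, 0, 0, -0.0361, 0.052, -0.1645, 0, -1, 0, 0, -0.0361, 0.052, -0.1645, -0.01, -1, 0, 0, -0.0361, 0.052, -0.1645, -0.03, -1, 0, 0, -0.0361, 0.052, -0.1645, -0.04, -1, 0, 0, -0.0361, 0.052, -0.1645, -0.04, -1])

```text
clock: 29.85
position: [0.5199, -0.0295, 0.1885]
ee_rot: [-0.001, 1.0, 0.001, -0.002]
contact_force: [0.2, 0.1, -2.9]
width: 0.0247
gripper_force: 79.6
```

```bash
python3 st.py
```

```text
t29.85 p [ 0.5199 -0.0295  0.1885] yang -89.90 zax [-0.005  0.001 -1.   ] w 0.0247 g 79.6 F [ 0.2  0.1 -2.9] q6 1.38
```

Command z is about 0.191. Contact should come at about 0.156.

move_arm(steps=[0, 0, 0, 0, 0, -0.01, -1, 0, 0, 0, 0, 0, -0.02, -1, 0, 0, 0, 0, 0, -0.027, -1, 0, 0, 0, 0, 0, -0.031, -1, 0, 0, 0, 0, 0, -0.033, -1, 0, 0, 0, 0, 0, -0.034, -1, 0, 0, 0, 0, 0, -0.0345, -1, 0, 0, 0, 0, 0, -0.035, -1, 0, 0, 0, 0, 0, -0.0355, -1, 0, 0, 0, 0, 0, -0.0355, -1])

```text
clock: 30.85
position: [0.5222, -0.0313, 0.1561]
ee_rot: [0.0, 1.0, 0.0, 0.001]
contact_force: [-1.5, -0.4, 5.2]
width: 0.0247
gripper_force: 81.0
```

```bash
python3 - <<'E'
from st import *
st();d=shot('scene','s8')
E
```

```text
t30.85 p [ 0.5222 -0.0313  0.1561] yang -90.00 zax [ 0.001 -0.    -1.   ] w 0.0247 g 81.0 F [-1.5 -0.4  5.2] q6 1.38
```

move_arm(steps=[0, 0, 0, 0, 0, 0, -0.2, 0, 0, 0, 0, 0, 0, 0.2, 0, 0, 0, 0, 0, 0, 0.2, 0, 0, 0, 0, 0, 0.02, 0.2, 0, 0, 0, 0, 0, 0.06, 0.2, 0, 0, 0, 0, 0, 0.11, 0.2, 0, 0, 0.01, 0, 0.04, 0.11, 0.2, 0, 0, 0.02, 0, 0.085, 0.11, 0.2, 0, 0, 0.03, 0, 0.13, 0.11, 0.2, 0, 0, 0.0361, 0, 0.175, 0.11, 0.2], squeeze=60)

```text
clock: 31.9
position: [0.522, 0.1454, 0.2651]
ee_rot: [0.0, 0.994, 0.114, 0.0]
contact_force: [1.5, -0.3, -0.3]
width: 0.0512
gripper_force: 0.0
```

move_arm(steps=[0, 0, 0, 0, 0.045, 0, 0.3, 0, 0, 0, -0.002, 0.09, 0, 0.3, 0, 0, 0, -0.003, 0.135, 0, 0.3, 0, 0, 0, -0.005, 0.18, 0, 0.3, 0, 0, 0, -0.007, 0.225, 0, 0.3, 0, 0, 0, -0.007, 0.26, 0, 0.3, 0, 0, 0, -0.007, 0.267, 0, 0.3, 0, 0, 0, -0.007, 0.267, -0.02, 0.3, 0, 0, 0, -0.007, 0.267, -0.04, 0.3, 0, 0, 0, -0.007, 0.267, -0.04, 0.3])

```text
clock: 32.9
position: [0.5135, 0.4093, 0.2216]
ee_rot: [0.002, 0.994, 0.113, -0.003]
contact_force: [-0.1, 0.1, 0.2]
width: 0.0553
gripper_force: 0.0
```

```bash
python3 - <<'E'
from st import *
shot('top');st();d=shot('wrist','w9');print('pred',proj(d,[.5152,.411,.161]))
im=(d['pixels'][150:300,200:350].max(2)<50).astype('uint8'); n,l,s,c=cv2.connectedComponentsWithStats(im)
for i in range(1,n):
    if s[i,4]>100: print((c[i]+[200,150]).round(1),s[i])
d=shot('top','t9'); p=d['pixels'][170:270,250:355].astype(int)
m=((p[:,:,0]-p[:,:,2]>6)&(p.max(2)>140)).astype('uint8'); n,l,s,_=cv2.connectedComponentsWithStats(m); i=1+s[1:,4].argmax()
ys,xs=np.nonzero(l==i); P=np.array([onz(d,x+250,y+170,.032)[:2] for x,y in zip(xs,ys)],'float32')*1000
print(cv2.minAreaRect(cv2.convexHull(P)),P.min(0),P.max(0))
e=shot('scene','s9')
y=cv2.resize(d['pixels'][140:280,240:440],(400,280),interpolation=cv2.INTER_CUBIC)
z=cv2.resize(e['pixels'][140:280,200:400],(400,280),interpolation=cv2.INTER_CUBIC)
cv2.imwrite('pics/m9.png',np.hstack([y,z]))
E
```

```text
t32.95 p [0.5144 0.4098 0.2235] yang -77.03 zax [-0.003 -0.002 -1.   ] w 0.0552 g 0.0 F [-1.1  1.1 -0.1] q6 1.91
pred [276.56969316 230.79226802]
[278.8 220.1] [ 58  59  40  29 635]
[212.7 279.1] [  0 100  23  50 792]
[343.3 277.5] [137 100  13  50 475]
((467.2525634765625, -69.54927825927734), (183.625, 139.3002471923828), 89.48360443115234) [ 397.7673 -161.6207] [537.69617  21.82687]
```

View pics/m9.png

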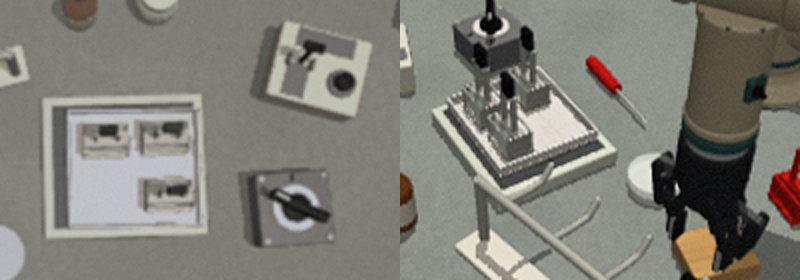

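Three racks stand upright in the tray, which has not moved since (top-crop tabs at (108,130), (172,130) and (178,190)). On to rack 1.

move_arm(steps=[0, 0, 0, 0, -0.001, -0.02, 0.3, 0, 0, 0, 0, -0.001, -0.045, 0.3, 0, 0, 0, 0, -0.001, -0.065, 0.3, 0, 0, 0, 0, -0.001, -0.078, 0.3, 0, 0, 0, 0, -0.001, -0.078, 0.3, 0, 0, 0, 0, -0.001, -0.078, 0.3, 0, 0, 0, 0, -0.001, -0.078, -1, 0, 0, 0, 0, -0.001, -0.078, -1, 0, 0, 0, 0, -0.001, -0.078, -1, 0, 0, 0, 0, -0.001, -0.078, -1], squeeze=60)

```text
clock: 34.1
position: [0.5156, 0.4105, 0.1483]
ee_rot: [-0.001, 0.994, 0.113, 0.001]
contact_force: [-1.4, -0.5, 4.9]
width: 0.0251
gripper_force: 58.9
```

move_arm(steps=[0, 0, 0, 0, 0, 0, -1, 0, 0, 0, 0, 0, 0, -1, 0, 0, 0, 0, 0, 0, -1, 0, 0, 0, 0, 0, 0, -1, 0, 0, 0, 0, 0, 0.006, -1, 0, 0, 0, 0, 0, 0.012, -1, 0, 0, 0, 0, 0, 0.018, -1, 0, 0, 0, 0, 0, 0.024, -1, 0, 0, 0, 0, 0, 0.03, -1, 0, 0, 0, 0, 0, 0.033, -1], squeeze=80)

```text
clock: 35.1
position: [0.5153, 0.41, 0.1807]
ee_rot: [-0.0, 0.994, 0.113, 0.0]
contact_force: [0.9, 0.5, -2.4]
width: 0.0248
gripper_force: 78.5
```

```bash
python3 st.py
```

```text
t35.10 p [0.5153 0.41   0.1807] yang -77.00 zax [ 0.001  0.    -1.   ] w 0.0248 g 78.5 F [ 0.9  0.5 -2.4] q6 1.91
```

move_arm(steps=[0, 0, 0, -0.02, -0.0045, 0, -1, 0, 0, 0, -0.04, -0.009, 0, -1, 0, 0, 0, -0.06, -0.0135, 0, -1, 0, 0, 0, -0.075, -0.017, 0, -1, 0, 0, 0, -0.075, -0.017, 0.03, -1, 0, 0, 0, -0.077, -0.02, 0.05, -1, 0, 0, 0, -0.077, -0.055, 0.05, -1, 0, 0, 0, -0.077, -0.1, 0.05, -1, 0, 0, 0, -0.077, -0.145, 0.05, -1, 0, 0, 0, -0.077, -0.19, 0.05, -1])

```text
clock: 36.1
position: [0.4376, 0.2184, 0.2302]
ee_rot: [0.0, 0.994, 0.114, 0.0]
contact_force: [1.4, -0.8, -3.3]
width: 0.0248
gripper_force: 79.6
```

move_arm(steps=[0, 0, -0.01, 0, -0.045, 0, -1, 0, 0, -0.02, 0, -0.09, 0, -1, 0, 0, -0.03, 0, -0.135, 0, -1, 0, 0, -0.0361, 0, -0.18, 0, -1, 0, 0, -0.0361, -0.002, -0.22, 0, -1, 0, 0, -0.0361, -0.002, -0.245, 0, -1, 0, 0, -0.0361, -0.002, -0.251, 0, -1, 0, 0, -0.0361, -0.002, -0.251, 0, -1, 0, 0, -0.0361, -0.002, -0.251, -0.02, -1, 0, 0, -0.0361, -0.002, -0.251, -0.04, -1])

```text
clock: 37.1
position: [0.4366, -0.0299, 0.1901]
ee_rot: [-0.0, 1.0, 0.001, 0.001]
contact_force: [-0.7, -0.6, -1.9]
width: 0.0244
gripper_force: 80.0
```

```bash
python3 st.py
```

```text
t37.10 p [ 0.4366 -0.0299  0.1901] yang -89.94 zax [ 0.002  0.001 -1.   ] w 0.0244 g 80.0 F [-0.7 -0.6 -1.9] q6 1.34
```

move_arm(steps=[0, 0, 0, 0, 0, -0.01, -1, 0, 0, 0, 0, 0, -0.02, -1, 0, 0, 0, 0, 0, -0.027, -1, 0, 0, 0, 0, 0, -0.031, -1, 0, 0, 0, 0, 0, -0.033, -1, 0, 0, 0, 0, 0, -0.034, -1, 0, 0, 0, 0, 0, -0.0345, -1, 0, 0, 0, 0, 0, -0.035, -1, 0, 0, 0, 0, 0, -0.0355, -1, 0, 0, 0, 0, 0, -0.0355, -1])

```text
clock: 38.1
position: [0.4364, -0.0312, 0.1556]
ee_rot: [0.0, 1.0, -0.0, 0.001]
contact_force: [-1.9, 1.2, 5.2]
width: 0.0247
gripper_force: 81.1
```

```bash
python3 st.py
```

```text
t38.10 p [ 0.4364 -0.0312  0.1556] yang -90.00 zax [ 0.001 -0.    -1.   ] w 0.0247 g 81.1 F [-1.9  1.2  5.2] q6 1.34
```

move_arm(steps=[0, 0, 0, 0, 0, 0, -0.2, 0, 0, 0, 0, 0, 0, 0.2, 0, 0, 0, 0, 0, 0, 0.2, 0, 0, 0, 0, 0, 0.02, 0.2, 0, 0, 0, 0, 0, 0.06, 0.2, 0, 0, 0, 0, 0, 0.11, 0.2, 0, 0, 0.019, 0, -0.04, 0.11, 0.2, 0, 0, 0.038, -0.01, -0.085, 0.11, 0.2, 0, 0, 0.057, -0.015, -0.13, 0.11, 0.2, 0, 0, 0.076, -0.022, -0.175, 0.11, 0.2], squeeze=50)

```text
clock: 39.1
position: [0.4138, -0.2077, 0.2646]
ee_rot: [0.0, 0.971, 0.239, 0.0]
contact_force: [0.7, 0.4, -0.5]
width: 0.051
gripper_force: 0.0
```

move_arm(steps=[0, 0, 0.019, 0, -0.04, 0, 0.2, 0, 0, 0.038, 0, -0.08, 0, 0.2, 0, 0, 0.057, 0, -0.1035, 0, 0.2, 0, 0, 0.076, 0, -0.1035, 0, 0.2, 0, 0, 0.095, 0, -0.1035, 0, 0.2, 0, 0, 0.1015, 0, -0.1035, 0, 0.2, 0, 0, 0.1015, 0, -0.1035, 0, 0.2, 0, 0, 0.1015, 0, -0.1035, 0, 0.2, 0, 0, 0.1015, 0, -0.1035, 0, 0.2, 0, 0, 0.1015, 0, -0.1035, 0, 0.2])

```text
clock: 40.1
position: [0.414, -0.3096, 0.2644]
ee_rot: [0.0, 0.849, 0.529, 0.0]
contact_force: [0.5, -0.0, 0.5]
width: 0.0511
gripper_force: 0.0
```

```bash
python3 - <<'E'
from st import *
st();d=shot('wrist','w10');t=shot('top');s=shot('scene')
A=cv2.resize(t['pixels'][140:280,240:440],(400,280),interpolation=cv2.INTER_CUBIC)
z=cv2.resize(s['pixels'][140:240,200:342],(400,280),interpolation=cv2.INTER_CUBIC)
w=cv2.resize(d['pixels'][:,:],(400,300))
cv2.imwrite('pics/m10.png',np.vstack([np.hstack([A,z]),np.hstack([w,cv2.resize(d['pixels'][100:310,150:430],(400,300))])]))
E
```

```text
t40.10 p [ 0.414  -0.3096  0.2644] yang -26.11 zax [ 0. -0. -1.] w 0.0511 g 0.0 F [ 0.5 -0.   0.5] q6 -0.32
```

View pics/m10.png

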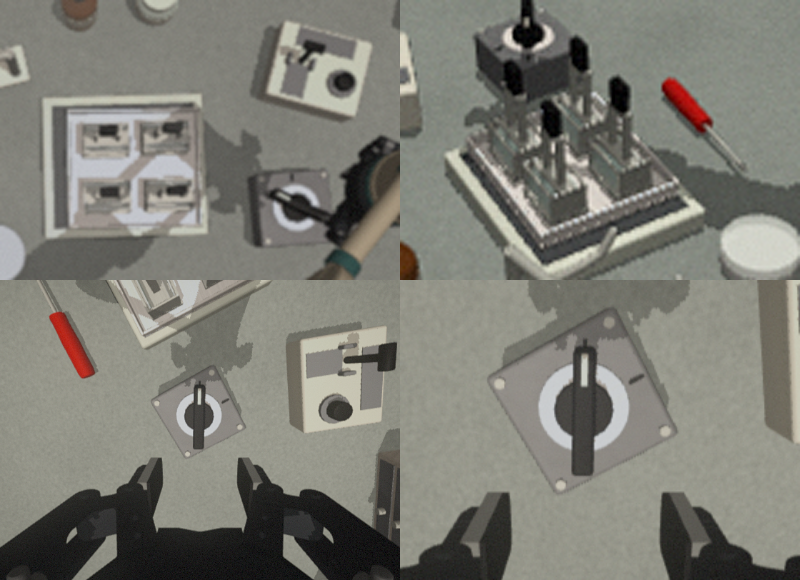

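All four racks stand upright in the tray, and the handle bar lines up with the fingers (wrist crop, vertical at column 583).

move_arm(steps=[0, 0, 0, 0, 0, -0.04, 0.2, 0, 0, 0, 0, 0, -0.08, 0.2, 0, 0, 0, 0, 0, -0.11, 0.2, 0, 0, 0, 0, 0, -0.13, 0.2, 0, 0, 0, 0, 0, -0.145, 0.2, 0, 0, 0, 0, 0, -0.155, 0.2, 0, 0, 0, 0, 0, -0.163, 0.2, 0, 0, 0, 0, 0, -0.168, 0.2, 0, 0, 0, 0, 0, -0.168, 0.2, 0, 0, 0, 0, 0, -0.168, -1])

```text
clock: 41.25
position: [0.4144, -0.3099, 0.097]
ee_rot: [0.001, 0.848, 0.529, 0.0]
contact_force: [-0.3, -0.8, -0.5]
width: 0.038
gripper_force: 0.0
```

move_arm(steps=[0, 0, 0, 0, 0, 0, -1, 0, 0, 0, 0, 0, 0, -1, 0, 0, 0, 0, 0, 0, -1, 0, 0, 0, 0, 0, 0, -1, 0, 0, 0, 0, 0, 0, -1, 0, 0, 0, 0, 0, 0, -1, 0, 0, -0.0191, 0, 0, 0, -1, 0, 0, -0.0382, 0, 0, 0, -1, 0, 0, -0.0573, 0, 0, 0, -1, 0, 0, -0.0764, 0, 0, 0, -1])

```text
clock: 42.25
position: [0.4131, -0.3094, 0.0972]
ee_rot: [-0.0, 0.951, 0.31, -0.001]
contact_force: [-2.7, 0.6, 5.3]
width: 0.0145
gripper_force: 48.5
```

move_arm(steps=[0, 0, -0.0191, 0, 0, 0, -1, 0, 0, -0.0382, 0, 0, 0, -1, 0, 0, -0.0573, 0, 0, 0, -1, 0, 0, -0.0764, 0, 0, 0, -1, 0, 0, -0.0916, 0, 0, 0, -1, 0, 0, -0.0916, 0, 0, 0, -1, 0, 0, -0.0916, 0, 0, 0, -1, 0, 0, -0.0916, 0, 0, 0, 0, 0, 0, -0.0916, 0, 0, 0, 0.2, 0, 0, -0.0916, 0, 0, 0, 0.2])

```text
clock: 43.25
position: [0.4144, -0.3097, 0.0964]
ee_rot: [0.0, 1.0, 0.03, 0.0]
contact_force: [0.3, 0.5, -0.0]
width: 0.0512
gripper_force: 0.0
```

```bash
python3 st.py
```

```text
t43.25 p [ 0.4144 -0.3097  0.0964] yang -86.55 zax [ 0.001 -0.    -1.   ] w 0.0512 g 0.0 F [ 0.3  0.5 -0. ] q6 0.73
```

move_arm(steps=[0, 0, 0, 0, 0, 0.04, 0.2, 0, 0, 0, 0, 0, 0.08, 0.2, 0, 0, -0.01, 0.02, -0.01, 0.12, 0.2, 0, 0, -0.02, 0.06, -0.025, 0.12, -1, 0, 0, -0.035, 0.1, -0.04, 0.12, -1, 0, 0, -0.054, 0.14, -0.06, 0.12, -1, 0, 0, -0.054, 0.165, -0.072, 0.12, -1, 0, 0, -0.054, 0.179, -0.077, 0.12, -1, 0, 0, -0.054, 0.179, -0.077, 0.12, -1, 0, 0, -0.054, 0.179, -0.077, 0.12, -1])

```text
clock: 44.25
position: [0.5926, -0.3861, 0.2156]
ee_rot: [-0.0, 0.99, -0.139, -0.001]
contact_force: [-0.7, 0.6, -1.2]
width: 0.0002
gripper_force: 0.0
```

```bash
cat > m2.py <<'E'
from st import *
def blobs(d,x0,x1,y0,y1,th=55,mn=60):
    im=(d['pixels'][y0:y1,x0:x1].max(2)<th).astype('uint8'); n,l,s,c=cv2.connectedComponentsWithStats(im); o=[]
    for i in range(1,n):
        if s[i,4]>mn: o.append((c[i]+[x0,y0]).round(1)); print(o[-1],s[i]+[x0,y0,0,0,0])
E
python3 - <<'E'
from m2 import *
shot('top');st();d=shot('wrist','w11');w=load('w10')
print('pred button',proj(d,[.5934,-.3864,.087]),'lever',proj(d,[.637,-.331,.128]))
blobs(d,0,560,0,330)
print('w10: pred',proj(w,[.5934,-.3864,.087]),proj(w,[.637,-.331,.128])); blobs(w,400,560,50,240)
E
```

```text
t44.30 p [ 0.5922 -0.386   0.2161] yang -106.00 zax [-0.001  0.001 -1.   ] w -0.0001 g 0.0 F [-0.6  0.1  0.1] q6 1.17
pred button [279.26596115 204.77968138] lever [186.18410459 182.86025965]
[141.    0.8] [129   0  25   3  61]
[183.7 179.4] [162 169  49  22 688]
[279.6 307.7] [  112   248   336    82 11396]
w10: pred [474.20062781 183.18368989] [537.40285747 108.49359854]
[531. 108.] [ 482   88   73   40 1246]
[464.2 181.9] [458 170  16  25 140]
```

```bash
python3 - <<'E'
from h import *
d=load('w11');p=d['pixels'].max(2)
print(p[180:245:4,230:330:5])
cv2.imwrite('pics/w11c.png',cv2.resize(d['pixels'][120:330,100:380],(800,600),interpolation=cv2.INTER_CUBIC))
E
```

```text
[[ 81 169 165 168 166 166 168 112 110  91  66  70 148 152 143 208 208 209
  159 156]
 [159 168 169 168 167 169 105 112  88  65  69  67  62 151 155 207 208 205
  158 152]
 [168 166 167 167 165 169 108 110  64  67  65  69  70  72 150 160 208 204
  156 159]
 [164 164 167 168 206 170 112 115  68  66  70  71  70  76 149 136 207 205
  158 160]
 [166 192 205 206 205 207 141 108  67  66  67  66  71  76 151 147 208 207
  157 154]
 [205 206 205 207 206 208 136 111  63  70  76  74  78  76 150 207 208 205
  157 160]
 [205 207 204 206 207 206 204 143  68  70  72  74  75  68 147 209 207 203
  159 160]
 [205 203 208 205 205 208 207 141  90  72  75  70  68 148 185 207 207 203
  153 157]
 [205 205 206 206 208 206 205 207 140 119  71  70 137 174 208 206 208 199
  154 156]
 [205 205 206 206 207 205 207 205 207 203 176 191 208 207 207 204 207 198
  155 165]
 [205 205 205 206 205 205 207 206 205 208 207 206 208 209 208 208 208 196
  158 161]
 [204 205 205 204 205 205 205 206 206 206 207 207 208 208 206 208 205 196
  157 162]
 [206 204 205 207 206 206 205 205 206 206 206 207 207 206 207 208 208 191
  158 156]
 [206 204 205 206 204 206 205 206 208 207 206 207 206 208 206 208 209 182
  162 157]
 [151 151 155 151 146 159 158 156 154 155 156 149 158 153 156 156 161 158
  158 153]
 [154 155 149 155 158 158 155 155 157 153 165 155 164 159 155 153 159 157
  158 156]
 [149 150 153 152 150 158 154 156 156 158 155 157 153 158 154 156 157 158
  162 154]]
```

View pics/w11c.png

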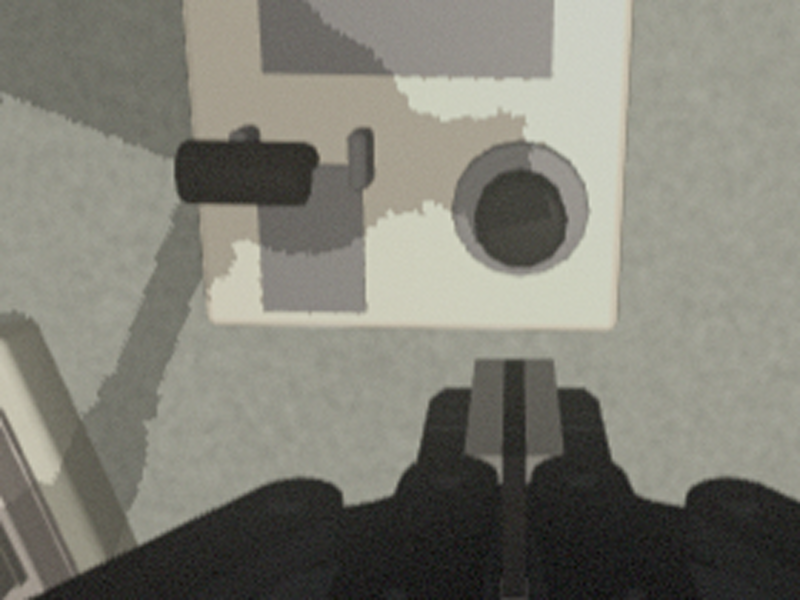

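The view shows the button at (282,196) and the lever crossbar from (162,180) to (211,180), in line with the image row.

```bash
python3 - <<'E'
from h import *
d=load('w11')
b=onz(d,282,196.3,.087)[:2]; ex=np.array([np.cos(np.radians(-16)),np.sin(np.radians(-16))]); ey=np.array([-ex[1],ex[0]])
l=onz(d,186.5,178,.132)[:2]; print('button',b,'lever',l,'diff own',(l-b)@ex,(l-b)@ey)
for f,u,v in (('top0',395.6,164.2),): print(tri([(d,186.5,180.2),(load(f),u,v)]))
h=l-ex*.006; print('hinge',h,'dropped tip',h-ex*.047)
print('scale',[onz(d,u,180,.128)[:2].round(4) for u in (161.6,211.3)])
E
```

```text
button [ 0.5998894  -0.39066622] lever [ 0.6405032 -0.3337845] diff own 0.02336176714839802 0.06587290186903907
[ 0.63749338 -0.32947735  0.12014453]
hinge [ 0.63473563 -0.33213068] dropped tip [ 0.58955633 -0.31917572]
scale [array([ 0.6436, -0.3152]), array([ 0.6341, -0.3486])]
```

move_arm(steps=[0, 0, 0, 0.0055, -0.003, -0.04, -1, 0, 0, 0, 0.0055, -0.003, -0.08, -1, 0, 0, 0, 0.0055, -0.003, -0.1, -1, 0, 0, 0, 0.0055, -0.003, -0.107, -1, 0, 0, 0, 0.0055, -0.003, -0.11, -1, 0, 0, 0, 0.0055, -0.003, -0.113, -1, 0, 0, 0, 0.0055, -0.003, -0.115, -1, 0, 0, 0, 0.0055, -0.003, -0.117, -1, 0, 0, 0, 0.0055, -0.003, -0.118, -1, 0, 0, 0, 0.0055, -0.003, -0.118, -1])

```text
clock: 45.35
position: [0.5991, -0.3902, 0.0991]
ee_rot: [0.001, 0.99, -0.139, 0.001]
contact_force: [0.7, -1.0, 1.3]
width: -0.0002
gripper_force: 0.8
```

```bash
python3 - <<'E'
from m2 import *
st();d=shot('top','t12'); print('up',proj(d,[.6405,-.333,.128]),'down',proj(d,[.5896,-.319,.105])); blobs(d,370,430,145,205,55,8)
e=shot('scene','s12'); print('up',proj(e,[.6405,-.333,.128]),'down',proj(e,[.5896,-.319,.105])); blobs(e,160,220,130,190,55,8)
E
```

```text
t45.35 p [ 0.5991 -0.3902  0.0991] yang -106.02 zax [ 0.002 -0.002 -1.   ] w -0.0002 g 0.8 F [ 0.7 -1.   1.3] q6 1.18
up [397.49517604 162.26690447] down [391.35219048 181.53776282]
[412.6 170.1] [390 155  38  31 429]
up [182.70683975 152.3040115 ] down [198.87945449 155.53094792]
[187.6 145.4] [181 130  14  38 242]
[188.3 170.1] [186 169   6   3   9]
```

move_arm(steps=[0, 0, 0, 0, 0, -0.001, -1, 0, 0, 0, 0, 0, -0.002, -1, 0, 0, 0, 0, 0, -0.0025, -1, 0, 0, 0, 0, 0, -0.003, -1, 0, 0, 0, 0, 0, -0.003, -1, 0, 0, 0, 0, 0, -0.003, -1, 0, 0, 0, 0, 0, -0.003, -1, 0, 0, 0, 0, 0, -0.003, -1, 0, 0, 0, 0, 0, -0.003, -1, 0, 0, 0, 0, 0, -0.003, -1])

```text
clock: 46.45
position: [0.5988, -0.3899, 0.097]
ee_rot: [0.0, 0.99, -0.139, 0.001]
contact_force: [0.1, -0.4, 8.6]
width: 0.0005
gripper_force: 3.9
```

```bash
python3 - <<'E'
from m2 import *
st();d=shot('top','t13'); blobs(d,370,430,145,205,55,8)
e=shot('scene','s13'); blobs(e,160,220,130,190,55,8)
b=load('s12')['pixels'].astype(int); print(np.argwhere(np.abs(e['pixels']-b).max(2)[130:200,150:230]>50)[::12]+[130,150])
E
```

```text
t46.45 p [ 0.5988 -0.3899  0.097 ] yang -106.02 zax [ 0.001 -0.001 -1.   ] w 0.0005 g 3.9 F [ 0.1 -0.4  8.6] q6 1.18
[414.8 170.6] [402 155  26  31 371]
[389.5 179.3] [385 170  10  15  75]
[187.7 142.1] [181 130  14  30 201]
[194.3 160.2] [186 153  16  15  74]
[[149 186]
 [153 198]
 [155 199]
 [157 200]
 [159 195]
 [160 195]
 [161 196]
 [163 192]]
```

The lever has dropped: the top blob is now at (389,179), where I predicted it. I'll go up and over the lever tip with the fingers open.

move_arm(steps=[0, 0, 0, 0, 0, 0.03, -1, 0, 0, 0, 0, 0, 0.07, -1, 0, 0, 0, 0, 0, 0.1, -1, 0, 0, 0, -0.006, 0.035, 0.11, 0.2, 0, 0, 0, -0.011, 0.073, 0.11, 0.2, 0, 0, 0, -0.011, 0.073, 0.11, 0.2, 0, 0, 0, -0.011, 0.073, 0.11, 0.2, 0, 0, 0, -0.011, 0.073, 0.11, 0.2, 0, 0, 0, -0.011, 0.073, 0.11, 0.2, 0, 0, 0, -0.011, 0.073, 0.11, 0.2], squeeze=30)

```text
clock: 47.55
position: [0.5875, -0.3175, 0.2048]
ee_rot: [-0.0, 0.99, -0.14, -0.0]
contact_force: [1.2, -0.5, 0.3]
width: 0.0513
gripper_force: 0.0
```

```bash
python3 - <<'E'
from m2 import *
st();d=shot('wrist','w14');print('pred tip',proj(d,[.588,-.317,.105]),'hinge',proj(d,[.633,-.330,.068]));blobs(d,150,420,90,260,60,60)
p=(d['pixels'].max(2)<62)[130:250,230:330]
for r in p[::4]: print(''.join('#' if x else '.' for x in r[::2]))
E
```

```text
t47.55 p [ 0.5875 -0.3175  0.2048] yang -106.08 zax [-0.001  0.    -1.   ] w 0.0513 g 0.0 F [ 1.2 -0.5  0.3] q6 1.25
pred tip [278.30748    215.79717874] hinge [278.4833544 149.4697369]
[276.  207.7] [258 174  39  52 888]
[222.2 254.9] [217 249  10  11  76]
[336.7 254.9] [333 249  10  11  74]
..................................................
..................................................
..................................................
..................................................
..................................................
..................................................
..................................................
..................................................
..................................................
.......................#..#.......................
.....................#...#........................
.....................#...##.......................
......................#####.......................
.....................######.......................
.....................#.##.#.......................
.....................######.......................
.....................######.......................
.....................######.......................
.....................######.......................
.....................######.......................
..............###################.................
..............###.##############.#................
..............#######.##.#########................
..............#########.####.####.................
..................................................
..................................................
..................................................
..................................................
..................................................
..................................................
```

move_arm(steps=[0, 0, 0, 0, 0, -0.03, 0.2, 0, 0, 0, 0, 0, -0.06, 0.2, 0, 0, 0, 0, 0, -0.08, 0.2, 0, 0, 0, 0, 0, -0.092, 0.2, 0, 0, 0, 0, 0, -0.1, 0.2, 0, 0, 0, 0, 0, -0.101, 0.2, 0, 0, 0, 0, 0, -0.101, 0.2, 0, 0, 0, 0, 0, -0.101, -1, 0, 0, 0, 0, 0, -0.101, -1, 0, 0, 0, 0, 0, -0.101, -1], squeeze=30)

```text
clock: 48.6
position: [0.5884, -0.316, 0.1059]
ee_rot: [-0.0, 0.99, -0.14, 0.001]
contact_force: [0.8, 3.8, 4.9]
width: 0.0295
gripper_force: 30.4
```

```bash
python3 st.py; python3 - <<'E'
import numpy as np
ex=np.array([.961,-.276]); 
for a in np.linspace(.9,-.1,11): print(round(a,2),(ex*.06*(np.sin(.9)-np.sin(a))).round(4),round(.06*(np.cos(a)-np.cos(.9)),4))
E
```

```text
t48.60 p [ 0.5884 -0.316   0.1059] yang -106.06 zax [ 0.002  0.    -1.   ] w 0.0295 g 30.4 F [0.8 3.8 4.9] q6 1.25
0.9 [ 0. -0.] 0.0
0.8 [ 0.0038 -0.0011] 0.0045
0.7 [ 0.008  -0.0023] 0.0086
0.6 [ 0.0126 -0.0036] 0.0122
0.5 [ 0.0175 -0.005 ] 0.0154
0.4 [ 0.0227 -0.0065] 0.018
0.3 [ 0.0281 -0.0081] 0.02
0.2 [ 0.0337 -0.0097] 0.0215
0.1 [ 0.0394 -0.0113] 0.0224
0.0 [ 0.0452 -0.013 ] 0.0227
-0.1 [ 0.0509 -0.0146] 0.0224
```

move_arm(steps=[0, 0, 0, 0.0038, -0.0011, 0.0045, -1, 0, 0, 0, 0.008, -0.0023, 0.0086, -1, 0, 0, 0, 0.0126, -0.0036, 0.0122, -1, 0, 0, 0, 0.0175, -0.005, 0.0154, -1, 0, 0, 0, 0.0227, -0.0065, 0.018, -1, 0, 0, 0, 0.0281, -0.0081, 0.02, -1, 0, 0, 0, 0.0337, -0.0097, 0.0215, -1, 0, 0, 0, 0.0394, -0.0113, 0.0224, -1, 0, 0, 0, 0.0452, -0.013, 0.0227, -1, 0, 0, 0, 0.0509, -0.0146, 0.0224, -1])

```text
clock: 49.6
position: [0.6383, -0.331, 0.1274]
ee_rot: [-0.0, 0.99, -0.139, -0.001]
contact_force: [-2.4, 3.9, 1.6]
width: 0.0295
gripper_force: 29.4
```

move_arm(steps=[0, 0, 0, 0.0015, -0.0004, 0, -1, 0, 0, 0, 0.0015, -0.0004, 0, -1, 0, 0, 0, 0.0015, -0.0004, 0, -1, 0, 0, 0, 0.0015, -0.0004, 0, -0.3, 0, 0, 0, 0.0015, -0.0004, 0, 0.1, 0, 0, 0, 0.0015, -0.0004, 0, 0.2, 0, 0, 0, 0.0015, -0.0004, 0, 0.2, 0, 0, 0, 0.0015, -0.0004, 0.02, 0.2, 0, 0, 0, 0.0015, -0.0004, 0.06, 0.2, 0, 0, 0, 0.0015, -0.0004, 0.1, 0.2])

```text
clock: 50.6
position: [0.6395, -0.332, 0.2269]
ee_rot: [0.0, 0.99, -0.139, -0.001]
contact_force: [0.4, 0.4, 0.5]
width: 0.0511
gripper_force: 0.0
```

move_arm(steps=[0, 0, 0, -0.02, 0, 0.05, 0.2, 0, 0, 0, -0.06, 0.02, 0.05, 0.2, 0, 0, 0, -0.1, 0.04, 0.05, 0.2, 0, 0, 0, -0.14, 0.08, 0.05, 0.2, 0, 0, 0, -0.17, 0.11, 0.05, 0.2, 0, 0, 0, -0.19, 0.13, 0.05, 0.2, 0, 0, 0, -0.2, 0.14, 0.05, 0.2, 0, 0, 0, -0.2, 0.14, 0.05, 0.2, 0, 0, 0, -0.2, 0.14, 0.05, 0.2, 0, 0, 0, -0.2, 0.14, 0.05, 0.2])

```text
clock: 51.6
position: [0.4414, -0.193, 0.2767]
ee_rot: [0.0, 0.99, -0.14, 0.0]
contact_force: [0.3, 0.1, -0.7]
width: 0.0514
gripper_force: 0.0
```

```bash
python3 - <<'E'
from m2 import *
st();d=shot('top','t15');a=load('top0')
print('top now');blobs(d,375,430,150,200,55,8);print('start');blobs(a,375,430,150,200,55,8)
e=shot('scene','s15');print('scene now');blobs(e,165,265,135,175,55,8);print('start');blobs(load('scene0'),165,265,135,175,55,8)
print('diff rcd/iso vs start',[int((np.abs(d['pixels'].astype(int)-a['pixels'])[y0:y1,x0:x1].max(2)>60).sum()) for x0,x1,y0,y1 in ((372,428,150,200),(362,410,222,265))])
E
```

```text
t51.60 p [ 0.4414 -0.193   0.2767] yang -106.04 zax [ 0.001 -0.001 -1.   ] w 0.0514 g 0.0 F [ 0.3  0.1 -0.7] q6 1.29
top now
[385.1 180.2] [375 161  27  39 221]
start
[395.4 164.1] [390 160  12  11  57]
[411.5 180.4] [407 176  10   9  67]
scene now
[244.3 148. ] [233 140  22  16 223]
[187.2 156.1] [181 150  14  18 113]
[245.7 165.1] [227 153  38  22 378]
start
[244.3 148. ] [233 140  22  16 224]
[184.8 157.8] [181 150   9  18  61]
[190.1 153.7] [187 150   8   8  51]
[246.2 166.1] [227 154  38  21 392]
[187.8 170.2] [186 169   5   3   9]
diff rcd/iso vs start [507, 246]
```

move_arm(steps=[0, 0, 0, -0.02, 0.04, 0.05, 0.2, 0, 0, 0, -0.04, 0.09, 0.06, 0.2, 0, 0, 0, -0.05, 0.14, 0.06, 0.2, 0, 0, 0, -0.06, 0.19, 0.06, 0.2, 0, 0, 0, -0.06, 0.24, 0.06, 0.2, 0, 0, 0, -0.06, 0.29, 0.06, 0.2, 0, 0, 0, -0.06, 0.34, 0.06, 0.2, 0, 0, 0, -0.06, 0.38, 0.06, 0.2, 0, 0, 0, -0.06, 0.4, 0.06, 0.2, 0, 0, 0, -0.06, 0.4, 0.06, 0.2])

```text
clock: 52.7
position: [0.3806, 0.2119, 0.3363]
ee_rot: [-0.001, 0.991, -0.137, -0.0]
contact_force: [-0.7, -1.4, -0.0]
width: 0.051
gripper_force: 0.0
```

```bash
python3 - <<'E'
from m2 import *
st();shot('wrist');d=shot('top','t16');a=load('top0')
print('top now');blobs(d,375,430,150,200,55,8)
e=shot('scene','s16');print('scene now');blobs(e,165,265,135,175,55,8)
D=lambda x0,x1,y0,y1,p,q:int((np.abs(p['pixels'].astype(int)-q['pixels'])[y0:y1,x0:x1].max(2)>60).sum())
print('rcd,iso vs start',D(372,428,150,200,d,a),D(362,410,222,265,d,a),'bottle/jar',D(265,335,120,158,d,a))
print('racks vs t10-era s9',[D(*r,d,load('t9')) for r in ((275,342,195,220),(310,342,225,250))])
print('scene tabs');blobs(e,220,330,150,230,55,40)
for n,X in [('r4',(.521,-.121,.152)),('r3',(.436,-.123,.152)),('r2',(.522,-.031,.152)),('r1',(.436,-.031,.152))]: print(n,proj(e,X).round(1),proj(d,X).round(1))
p=d['pixels'].max(2)[190:255,268:350]
for r in p[::2]: print(''.join('#' if x<60 else '+' if x<130 else '.' for x in r))
E
```

```text
t52.70 p [0.3806 0.2119 0.3363] yang -105.72 zax [-0.001  0.001 -1.   ] w 0.0510 g 0.0 F [-0.7 -1.4 -0. ] q6 2.19
top now
[395.5 164.2] [390 161  12  10  53]
[411.5 180.5] [407 176  10   9  68]
scene now
[244.2 148.1] [233 140  22  16 220]
[184.8 158. ] [181 150   9  18  56]
[190.1 153.7] [187 150   8   8  51]
[243.1 166.1] [227 154  33  21 316]
[262.2 158.9] [260 153   5  13  51]
rcd,iso vs start 0 0 bottle/jar 0
racks vs t10-era s9 [0, 0]
scene tabs
[242.3 152. ] [233 150  18   6  84]
[263.  159.4] [260 153   7  13  68]
[243.1 166.1] [227 154  33  23 319]
[277.4 173.8] [274 168   7  13  67]
[253.1 182. ] [250 176   7  13  73]
r4 [240.8 167.4] [326.3 204.3]
r3 [263.7 159.2] [328.3 235. ]
r2 [253.8 182.5] [293.7 204.9]
r1 [278.  173.8] [294.7 236. ]
.........................................................................+++++++.+
.......................++..++++++++++++++++++++++++++++++++++++++++++.....++++++++
+++++++++++++++++++++++++++++++...+....+++++++......++++..................++++++++
++++++.......+......................................................++....++++++++
++++++..
[... 1698 characters left out ...]
.....++.........++......+.....++++++
++++++......................................++........................+.....++++++
++++++.................+.........+++........+++.............+++++++++++.....++++++
++++++......................................++.........................+....++++++
++++++.................................................................+....++++++
++++++.................................................................+.....+++++
++++++......................................................................++++++
+++++++.....................................................................++++++
............................................................................++++++
```

The lever, button and isolator pixels match the start, and all four tabs are where they should be. Handing in.

```bash
python3 -c "
from rig import manip
print(manip.sign_off())"
```

```text
the job is handed in; nothing more can be done
None
```

The job is handed in at about 53 s. All four racks stand in the tray, the isolator is back on, the breaker was tripped and its lever lifted fully up, and nothing was knocked over. The final camera check agreed, but no verdict came back.

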